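Switch the press from set-up to run at the slotted selector

ROBOT

A 7-joint arm with a two-finger parallel gripper is mounted at the origin on a cart in front of the work surface, level with it; the furniture and walls round the work are solid. World frame = base frame: x ahead of the robot, y to its left, z up, the work surface at z = 0. Lengths are in m, angles in rad, forces in N, time in s.
With the tool pointing down it reaches from about 0.4 to 0.875 m from the base axis. Payload 6.5 kg.
Tool frame: the origin (TCP) lies at the very end of the fingers, on their centre line; the grasp point (between the pads) lies 19 mm behind it (bot.grip_depth is the distance from the TCP to the grasp point, in m); z points along the fingers, y is the direction in which the jaws open and shut (so a half turn about z gives the same grasp; the last joint's range is limited). The gripper opens to 88 mm and grips with 3 to 60 N. Pads are 18 mm wide; open, the fingers measure 123 mm over their backs; the gripper's body (75 mm by 187 mm) begins 45 mm behind the grasp point.
Start: joints at [-1.201, 0.536, -0.004, 1.538, 0.003, 1.067, -0.071], TCP at [0.274, 0.589, 0.239] pointing down, gripper open.
Joint ranges: [-2.7, 2.7], [-0.37, 2.16], [-1.27, 1.26], [0.24, 2.4], [-1.31, 4.45], [0.19, 1.91], [-2.76, 2.76]. Speed limits (rad/s): [2.39, 2.39, 3.14, 3.14, 3.14, 3.14, 3.14].

INTERFACE

Orientations are given as a rotation vector (axis times angle).
In Python, from cell import bot, viewer, finder gives the robot as it stands.
- The arm moves only by the shell command python3 -m pendant 'ROWS' [OPENING]. ROWS is JSON, a list of rows, each an object of numbers: "x", "y", "z": the shift along the tool's x, y, z in cm; "spin": the turn about the tool's z in rad. In form: [{"x": .., "y": .., "z": .., "spin": ..}, ...]. A call has 1 to 12 rows; each row shifts and turns the commanded pose from where the row before left it, along the tool's axes as they then stand; what a row does not reach is not made up. A row lasts 1/10 s, in which the tool goes at most 50 mm and 8.59 degrees, less where a joint would pass 70% of its speed; a pose out of reach is approached as far as the arm can. A call is refused whole if a number of a shift passes 5 or a number of a turn 0.15, either way. A call with a gripper value outside its range is refused whole. OPENING is the gripper command: -1 is fully open, 1 is shut, values between are in proportion, set as the call begins (- or left out, the last holds). The fingers move at their own pace and stop on an object; the grip force is fixed at half the most. Time passes only in rows, so rows that do not move let the fingers close. It gives the time, the measured TCP pose, the force and the opening at its end, in the units of the state.
- bot.sense(): the state, without advancing time (a new reading comes with each control period).
- viewer.read_camera(name): name is "side" or "top" or "wrist"; returns a dict with "img" (420x560x3 uint8, red, green, blue), "depth" (420x560 float32, m along the optical axis (not along the pixel's ray), 0 where there is no reading), "fx", "fy", "cx", "cy" (pixels), "xyz" and "attitude" of the camera in the world. Camera axes: x right, y down, z forward; pixel columns grow to the right and rows downward; lengths in m; the calibration is good to about 2 mm. A picture is of the moment at which its call begins.
- bot.finish_job(): hands the job in, once; it reports no verdict.
Trained networks look in the newest picture that a camera, given by its name, has taken for a name from the list of things; names that differ only in an ending like _2 or _b are one class to them, and where a whole thing is asked for, a point or a joint stands for the part that bears it (a point fixed in the world has none). Each returns a list of dicts, best first, with "confidence" (0 to 1); they miss things now and then, are a little off and sometimes report something else, mostly with a low value. They report only what shows in the picture. A call takes as long as a camera call. They do not tell look-alikes from the thing itself.
- finder.regions_of(target, camera): "mask" (420x560 bool, what is visible of it) and "location" ([column, row] in pixels, amid what is visible of it).
- finder.mark_of(target, camera): "location" ([column, row] in pixels: a listed point, or the origin of a listed thing).
The state is a dict: "t": time; "joints": joint angles; "joint_velocities": joint speeds; "joint_efforts": joint torques, N m; "ee_pos": TCP position; "eef_rot": TCP orientation; "ft_force": force on the tool from outside, world axes, zero at the start; "moment": the same for the moment, N m; "grip_width": opening from 0.0 (shut) to 1.0 (fully open).
Only numpy, scipy, OpenCV 4.12 (cv2) and the standard library are available. Lean on these libraries where they do the work, as an engineer would, in place of code of your own. Each camera call takes 0.05 s, during which the arm holds its last target.

TASK

Switch the press's control box from set-up to run: take the flat screwdriver from its stand, put its blade in the slotted selector and turn it clockwise about a quarter turn to its stop, so that the white pointer stands at the green mark. Then hang the screwdriver back in its stand, and last press the green button fully in and let it go. Leave the tape roll and the two small grey housings beside the stand where they are.

Things in the scene. Friction and masses are not known exactly. Their poses are not given: they have to be found in the camera images.
- slot (a point): Grey slotted selector, 36 mm across, in a black collar (48 mm across, rim 1 mm above the selector) on the sloping face. The point is the middle of the slot at its mouth; z points squarely out of the face, y along the slot to the white pointer at one end (turns with the selector). Slot 18 mm long, 5.5 mm wide, 6.5 mm deep, closed at both ends; its mouth is 9 mm above the face.
- selector (a joint): Selector angle, rad: 0 = pointer at the orange mark (left, set-up), 1.571 = pointer at the green mark (up the slope, run); grows clockwise as seen from in front. Stops at both ends, friction 0.06 N m, stays where left. Starts between 0 and 0.25. It is flush: only the blade can turn it.
- ok_button (a joint): Travel of the green spring button in m: 0 = out, 0.006 = fully in (4 N). Springs back.
- ok_button_top (a point): Middle of the top of the green button, 30 mm across, on the same face, 75 mm to the right of the selector's centre; it is pressed squarely into the face, along minus the z axis of slot.
- driver_grip (a point): Flat screwdriver, round red handle 26 mm across, 78 mm long, above a black 32 mm collar 5 mm thick. Point on the axis, half-way up the handle, 118 mm from the blade's edge, 43 mm above the collar's underside; handle's top 40 mm beyond. z from blade to handle, x along the blade's width, as the white bar on the handle's top. About 90 g. Starts hanging upright in the stand.
- driver_tip (a point): Middle of the edge of the screwdriver's blade, same axes as driver_grip. Blade 12 mm wide (x), 2 mm thick (y), 12 mm long, then a round 7 mm shaft up to the collar, whose underside is 75 mm from the edge.
- stand_hole (a point): Middle of the 19 mm round hole in the top plate of the blue stand, at the plate's upper face, 95 mm above the bench; z up. Stand fixed, 85 x 80 mm; plate 6 mm thick, open below but for the upright at its far side. The screwdriver hangs here, shaft through the hole, collar on the plate, blade's edge 75 mm below the plate's upper face.
- tape_roll_mid (a point): Yellow tape roll, 58 mm across, 19 mm high, lying on the bench near the stand; leave it alone.
- housing_2_mid (a point): Small grey housing, 30 x 49 x 37 mm, on the bench right of the stand; leave it alone.
- housing_4_mid (a point): Small grey housing, 30 x 49 x 31 mm, on the bench right of the stand; leave it alone.
- control_box: Grey control box on a bracket, fixed to the bench. Its white face (116 mm up the slope, 176 mm wide) looks up and to the front right, sloping 27 degrees from level; middle of the face 95 mm above the bench. Origin on the bench under the face's middle; x level, away from the face's low edge, y level to the left along the face, z up.
Not all that is in view belongs to the job. What is shaped like the part that bears driver_grip but orange is not meant.

How it is judged:
On the way, in this order (a step that is already met when the one before it is completed fails the run):
1. the selector is turned to run with the screwdriver's blade in its slot (value of joint selector above 1.43 rad and z of driver_tip in the frame of slot below -0.002 m and distance between driver_tip and slot below 0.012 m), for 0.1 s.
2. the screwdriver hangs in its stand again, let go (horizontal distance between driver_tip and stand_hole below 0.012 m and z of driver_tip in the frame of stand_hole between -0.08 and -0.068 m and angle between driver_tip's own z axis and vertical below 0.15 rad and contact force between the fingers and screwdriver below 0.1 N), for 0.2 s.
3. the green button is pressed in (value of joint ok_button above 0.0045 m), for 0.05 s.
At the end, for the whole second after the job is handed in: The selector is within 8 degrees of its stop at the green mark; the screwdriver hangs upright (within 8 degrees) and still in its stand, blade's edge 68 to 80 mm below the plate's top and within 12 mm of the hole's axis; the button is out again (value of joint selector above 1.43 rad and value of joint ok_button below 0.001 m and horizontal distance between driver_tip and stand_hole below 0.012 m and z of driver_tip in the frame of stand_hole between -0.08 and -0.068 m and angle between driver_tip's own z axis and vertical below 0.15 rad and linear speed of screwdriver below 0.02 m/s); the robot touches nothing.
It fails at once if the tape roll or a housing is shoved more than 25 mm (distance of any of tape_roll_mid, housing_2_mid, housing_4_mid from where it was at the start of the episode above 0.025 m).
It also fails if it takes over 64 s, if anything falls off the work surface, if the arm or the gripper's body presses on something with over 40 N, if the wrist force passes 120 N, or if a joint passes its speed limit or range.

## Working session

There is one attempt and no reset: what is moved stays moved. The work goes in short steps, Python scripts to look and compute and a shell command to move; the robot and the scene stay as the last step left them, time stands still between calls to the robot, and variables do not carry over. Pictures are saved under pics/ and viewed, and the job is handed in when it is done.

```bash
ls; mkdir -p pics; python3 - <<'E'
from cell import bot, viewer, finder
import cv2
s=bot.sense();print({k:(v if k in('t','grip_width') else [round(float(x),3) for x in v]) for k,v in s.items()})
print(bot.grip_depth)
for n in ("side","top","wrist"):
    c=viewer.read_camera(n); cv2.imwrite(f"pics/a_{n}.png",c["img"][:,:,::-1]); print(n,c["fx"],c["cx"],c["cy"],c["xyz"],c["attitude"])
E
```

```text
pics
{'t': 0.0, 'joints': [-1.201, 0.537, -0.004, 1.539, 0.003, 1.067, -0.071], 'joint_velocities': [-0.001, 0.001, -0.0, -0.0, -0.0, -0.0, -0.001], 'joint_efforts': [0.0, -57.097, 0.991, -25.161, -0.056, 0.018, 0.0], 'ee_pos': [0.274, 0.589, 0.238], 'eef_rot': [-0.679, -3.067, 0.003], 'ft_force': [1.185, -0.108, 0.342], 'moment': [-0.007, -0.004, -0.037], 'grip_width': 1.0021345649099722}
0.0187
side 405.5397230272178 273.2613737472865 206.4743130550256 [ 0.20487434 -0.9409873   0.70909914] [-2.19652682  0.43141133 -0.24169573]
top 476.1383878354202 283.49794983292185 212.15809073067993 [ 0.38451999 -0.23045316  1.2175955 ] [-2.14702529  2.11878538 -0.13518323]
wrist 289.0790778923117 282.6048495166717 204.13019092049103 [0.2026112  0.62167797 0.38302949] [2.42109441 1.54345455 0.23777837]
```

View pics/a_side.png

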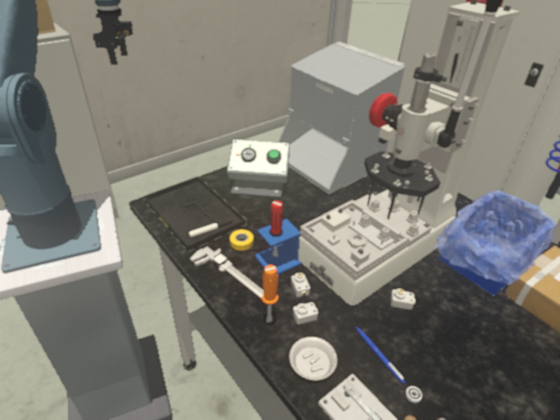

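View pics/a_top.png

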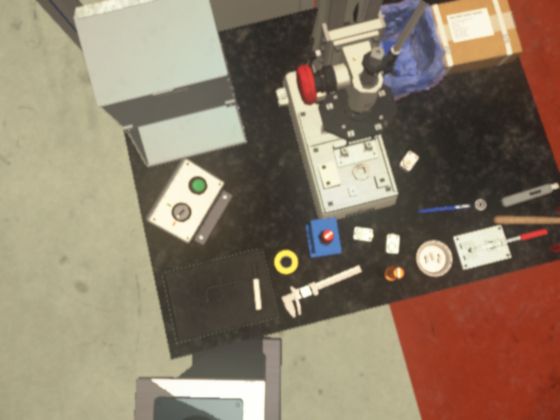

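View pics/a_wrist.png

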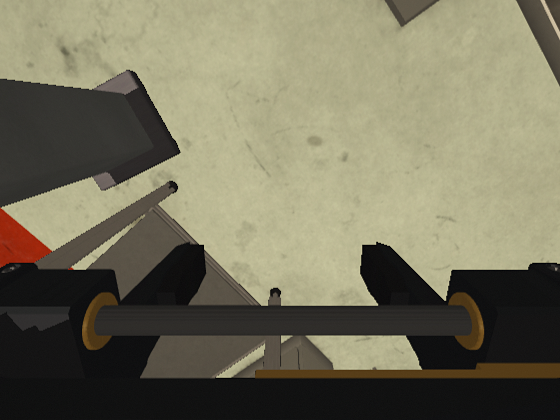

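```bash
cat > h.py <<'E'
from cell import bot, viewer, finder
import cv2, numpy as np
from scipy.spatial.transform import Rotation as R
def cam(n): 
    c=viewer.read_camera(n); c["R"]=R.from_rotvec(c["attitude"]).as_matrix(); return c
def ray(c,u,v): return c["R"]@np.array([(u-c["cx"])/c["fx"],(v-c["cy"])/c["fy"],1.])
def at(c,u,v,z):
    r=ray(c,u,v); return c["xyz"]+r*(z-c["xyz"][2])/r[2]
def dp(c,u,v,w=0):
    v0,u0=int(round(v)),int(round(u)); d=c["depth"][v0-w:v0+w+1,u0-w:u0+w+1]; d=np.median(d[d>0]) if (d>0).any() else np.nan
    return c["xyz"]+ray(c,u,v)*d
def cloud(c):
    v,u=np.mgrid[0:420,0:560]; P=np.stack([(u-c["cx"])/c["fx"],(v-c["cy"])/c["fy"],np.ones_like(u)],-1)*c["depth"][...,None]
    return P@c["R"].T+c["xyz"]
def proj(c,p):
    q=c["R"].T@(np.asarray(p)-c["xyz"]); return np.array([c["fx"]*q[0]/q[2]+c["cx"],c["fy"]*q[1]/q[2]+c["cy"]])
def crop(c,u,v,w,h,name,s=8):
    im=c["img"][int(v-h):int(v+h),int(u-w):int(u+w),::-1]; cv2.imwrite(f"pics/{name}.png",cv2.resize(im,None,fx=s,fy=s,interpolation=cv2.INTER_CUBIC))
E
python3 - <<'E'
from h import *
np.set_printoptions(precision=4,suppress=True)
for n in ("top","side"):
    c=cam(n)
    for t in ("slot","ok_button_top","driver_grip","stand_hole","tape_roll_mid","housing_2_mid","control_box"):
        for r in finder.mark_of(t,n)[:3]:
            u,v=r["location"]; print(n,t,round(r["confidence"],2),np.round([u,v],1),dp(c,u,v,1))
    if n=="top":
        crop(c,187,203,45,45,"b_box",8); crop(c,325,238,40,40,"b_stand",8)
    else: crop(c,260,160,40,30,"b_box2",10)
E
```

```text
top slot 0.76 [183.8 212.2] [0.5498 0.0342 0.1016]
top ok_button_top 0.68 [196. 207.] [0.5654 0.0092 0.0843]
top ok_button_top 0.58 [201.5 185.5] [ 0.6129 -0.0076  0.1119]
top driver_grip 0.71 [324.4 237. ] [ 0.4872 -0.2955  0.1779]
top driver_grip 0.6 [392.5 274.6] [ 0.4085 -0.4486  0.1464]
top driver_grip 0.3 [364.3 233.7] [ 0.5114 -0.4043  0.0292]
top stand_hole 0.76 [323.4 236. ] [ 0.4898 -0.2935  0.1741]
top tape_roll_mid 0.68 [287.2 261. ] [ 0.4423 -0.2122 -0.0008]
top housing_2_mid 0.61 [364.2 233.4] [ 0.5121 -0.4039  0.0304]
top control_box 0.72 [194.8 207. ] [0.5651 0.0118 0.0858]
side slot 0.67 [249.3 150.9] [0.5579 0.0458 0.1075]
side slot 0.49 [304.7 311.8] [ 0.4831 -0.485   0.0297]
side ok_button_top 0.56 [271.1 150.6] [0.6112 0.007  0.1185]
side ok_button_top 0.21 [260.2 180.7] [0.5826 0.0202 0.0119]
side driver_grip 0.94 [278. 218.] [ 0.493  -0.3151  0.1464]
side driver_grip 0.82 [269.5 280.8] [ 0.4102 -0.4674  0.1354]
side stand_hole 0.64 [276.1 230.4] [ 0.4895 -0.315   0.1115]
side tape_roll_mid 0.61 [242.9 236.4] [ 0.4492 -0.1986  0.0095]
side housing_2_mid 0.7 [299.7 282.9] [ 0.5102 -0.406   0.0238]
side control_box 0.92 [260.2 179.7] [ 0.5731 -0.0039  0.033 ]
```

View pics/b_box.png

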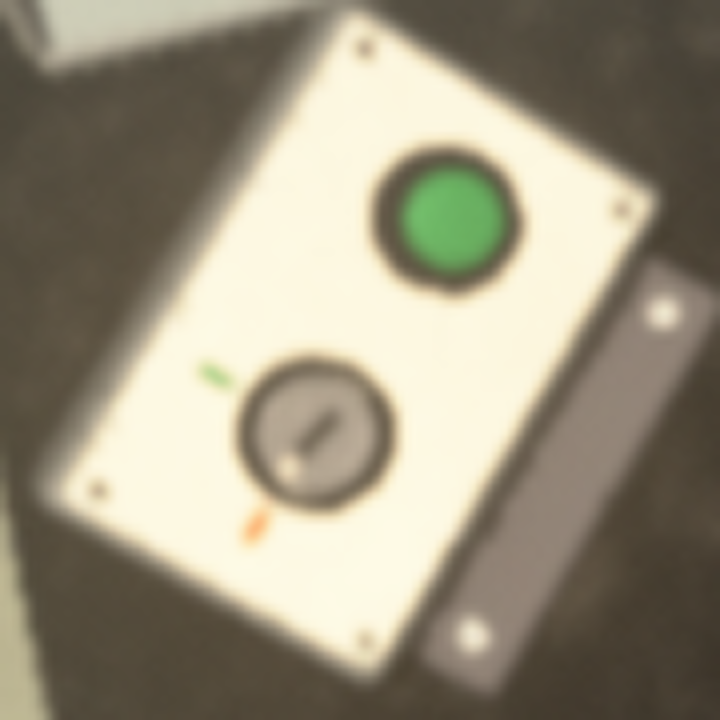

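View pics/b_stand.png

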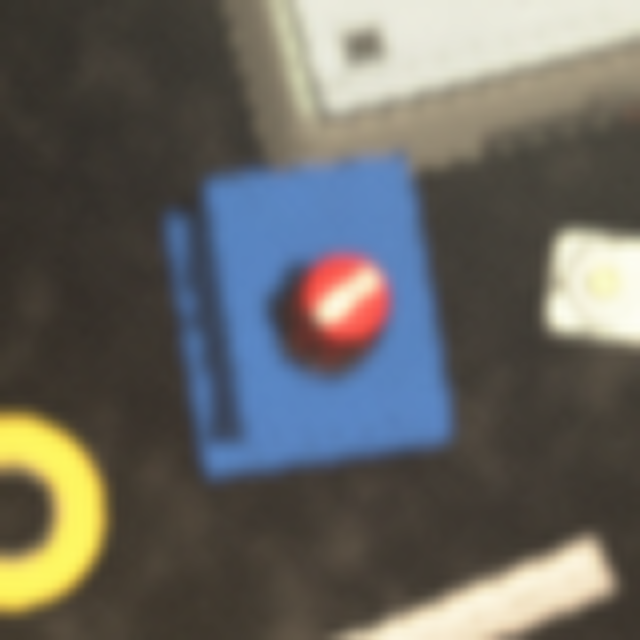

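View pics/b_box2.png

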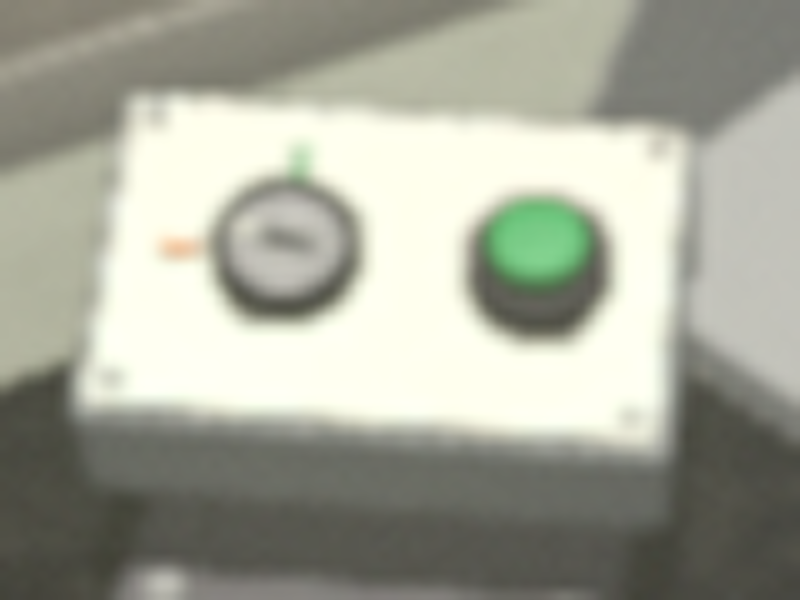

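```bash
python3 - <<'E'
from h import *
np.set_printoptions(precision=4,suppress=True)
s=bot.sense(); T=R.from_rotvec(s["eef_rot"]).as_matrix(); print("tool axes cols\n",T)
c=cam("top"); 
def full(p,u,v,w,h,sc=8): return ((p[0]+.5)/sc-.5+int(u-w),(p[1]+.5)/sc-.5+int(v-h))
a=at(c,*full((320,315),325,238,40,40),.178); b=at(c,*full((375,275),325,238,40,40),.178)
print("bar",a,b,np.degrees(np.arctan2(*(b-a)[1::-1])))
print("top centre",at(c,*full((347,296),325,238,40,40),.178))
P=cloud(c); im=c["img"].astype(int)
# white face plane
x0,y0=142,158
sub=P[158:248,142:232]; col=im[158:248,142:232]
m=(col.min(-1)>190)&(sub[...,2]>.05)&(sub[...,2]<.16)
pts=sub[m]; 
for _ in range(4):
    ctr=pts.mean(0); n=np.linalg.svd(pts-ctr)[2][2]; n*=np.sign(n[2]); d=(pts-ctr)@n; pts=pts[abs(d)<.004]
print("n",n,"slope",np.degrees(np.arccos(n[2])),len(pts),"ctr",ctr, "std",d.std(),"az",np.degrees(np.arctan2(n[1],n[0])))
def onpl(u,v,h=0):
    r=ray(c,u,v); return c["xyz"]+r*((ctr+n*h-c["xyz"])@n)/(r@n)
f=lambda p,h=0: onpl(*full(p,187,203,45,45),h)
print("sel",f((316,433),9),f((316,433),.009)); print("slot ends",f((337,410),.009),f((298,465),.009))
g=f((215,375));o=f((257,523));S=f((316,433),.009)-.009*n;B=f((452,220),.0)
print("btn c (h=0,15mm)",B,f((452,220),.015))
q=f((452,220),.015)-f((316,433),.009); q-=n*(q@n); print("sel->btn",np.linalg.norm(q), np.degrees(np.arctan2(q[1],q[0])))
lv=np.cross([0,0,1],n); lv/=np.linalg.norm(lv); print("level az",np.degrees(np.arctan2(lv[1],lv[0])))
print("corners",[f(p) for p in((350,8),(655,195),(375,680),(45,500))])
# green button depth
gm=(im[...,1]>im[...,0]+40)&(im[...,1]>im[...,2]+20); gm[:, :180]=0; gm[:,220:]=0; gm[:170]=0; gm[200:]=0
hh=(P[gm]-ctr)@n; print("btn height",np.median(hh),P[gm].mean(0),gm.sum())
sl=(P[208:217,176:188]-ctr)@n; print("sel height",np.median(sl))
pt=P[np.array([gm])[0]]
# orange mark
d1=o-S;d1-=n*(d1@n); d2=g-S; d2-=n*(d2@n); print("orange az",np.degrees(np.arctan2(d1[1],d1[0])),"green",np.degrees(np.arctan2(d2[1],d2[0])),np.degrees(np.arccos(d1@d2/np.linalg.norm(d1)/np.linalg.norm(d2))))
d3=f((298,465),.009)-f((337,410),.009); print("slot vs orange",np.degrees(np.arccos(d1@d3/np.linalg.norm(d1)/np.linalg.norm(d3))), np.degrees(np.arctan2(d3[1],d3[0])))
E
```

```text
tool axes cols
 [[-0.9066  0.4221  0.0001]
 [ 0.4221  0.9066  0.    ]
 [-0.0001  0.     -1.    ]]
bar [ 0.4873 -0.2958  0.178 ] [ 0.4985 -0.3109  0.178 ] -53.31630778712776
top centre [ 0.4927 -0.3032  0.178 ]
n [-0.2171 -0.3976  0.8915] slope 26.93639962471196 2093 ctr [0.5769 0.0325 0.0967] std 0.0018633553701115242 az -118.63120941629413
sel [-0.7631 -2.1012  8.914 ] [0.5506 0.0403 0.1038]
slot ends [0.5577 0.0345 0.103 ] [0.541  0.0452 0.1037]
btn c (h=0,15mm) [0.6176 0.0044 0.094 ] [0.6146 0.0013 0.1088]
sel->btn 0.07479439894285783 -29.25032826868861
level az -28.631209416294105
corners [array([0.6761, 0.032 , 0.1206]), array([ 0.6308, -0.0534,  0.0715]), array([0.4801, 0.0268, 0.0706]), array([0.5273, 0.1147, 0.1212])]
btn height 0.021753756468197674 [ 0.6093 -0.0048  0.1358] 107
sel height 0.008877603994955068
orange az 152.14686925806978 green 61.286518286980176 90.94609774807655
slot vs orange 5.278235321447629 147.4396701538669
```

```bash
python3 - <<'E'
from h import *
np.set_printoptions(precision=3,suppress=True,linewidth=220)
for n in("top","side"):
    c=cam(n); P=cloud(c).reshape(-1,3); P=P[c["depth"].ravel()>0]
    for nm,q,zmin in(("stand",(.493,-.303),.11),("box",(.55,.04),.15),("btn",(.61,-.002),.15)):
        d=P[:,:2]-q; r=np.linalg.norm(d,axis=1); a=np.degrees(np.arctan2(d[:,1],d[:,0]))%360
        for zlo,zhi in((zmin,.18),(.18,.26),(.26,.6)):
            row=[]
            for k in range(12):
                m=(P[:,2]>zlo)&(P[:,2]<zhi)&(a>=30*k)&(a<30*k+30)&(r>.03)&(r<.3); row.append(r[m].min() if m.any() else 9)
            print(n,nm,zlo,np.array(row))
c=cam("top")
u,v=196,186
P=cloud(c)
n=np.array([-.2171,-.3976,.8915]); ctr=np.array([.5769,.0325,.0967])
uu=(452.5)/8-.5+142; vv=(220.5)/8-.5+158
r=ray(c,uu,vv); print("btn",c["xyz"]+r*((ctr+n*.0215-c["xyz"])@n)/(r@n))
E
```

```text
top stand 0.11 [0.166 9.    9.    9.    9.    9.    9.    9.    9.    9.    0.188 0.127]
top stand 0.18 [0.214 9.    9.    9.    9.    9.    9.    9.    9.    9.    9.    0.199]
top stand 0.26 [0.244 9.    9.    9.    9.    9.    9.    9.    9.    9.    9.    0.239]
top box 0.15 [0.216 0.217 9.    9.    9.    9.    9.    9.    9.    9.    9.    0.225]
top box 0.18 [0.217 0.225 9.    9.    9.    9.    9.    9.    9.    9.    9.    0.225]
top box 0.26 [0.212 0.222 9.    9.    9.    9.    9.    9.    9.    9.    9.    0.217]
top btn 0.15 [0.17  0.177 9.    9.    9.    9.    9.    9.    9.    9.    9.    0.176]
top btn 0.18 [0.169 0.176 9.    9.    9.    9.    9.    9.    9.    9.    9.    0.176]
top btn 0.26 [0.161 0.172 9.    9.    9.    9.    9.    9.    9.    0.275 0.275 0.173]
side stand 0.11 [0.169 9.    9.    9.    9.    9.    9.    9.    9.    9.    0.195 0.13 ]
side stand 0.18 [0.218 9.    9.    9.    9.    9.    9.    9.    9.    9.    9.    0.201]
side stand 0.26 [0.245 9.    9.    9.    9.    9.    9.    9.    9.    9.    9.    0.24 ]
side box 0.15 [0.217 0.22  9.    9.    9.    9.    9.    9.    9.    9.    9.    0.228]
side box 0.18 [0.218 0.226 9.    9.    9.    9.    9.    9.    9.    9.    9.    0.226]
side box 0.26 [0.213 0.224 9.    9.    9.    9.    9.    9.    9.    9.    9.    0.218]
side btn 0.15 [0.171 0.177 9.    9.    9.    9.    9.    9.    9.    9.    9.    0.177]
side btn 0.18 [0.169 0.178 9.    9.    9.    9.    9.    9.    9.    9.    9.    0.178]
side btn 0.26 [0.163 0.177 9.    9.    9.    9.    9.    9.    9.    0.277 0.281 0.173]
btn [ 0.613 -0.     0.115]
```

```bash
python3 -m pendant '[{"z":-4,"x":-3,"y":-4,"spin":0.1},{"z":-4,"x":-3,"y":-4}]' -1; python3 -c "
from h import *
print(bot.sense()['joints'],bot.sense()['ee_pos'])"
```

```text
[-1.20120319  0.53639157 -0.0043895   1.53793518  0.00260065  1.06729865
 -0.07117373] [0.27438034 0.5892223  0.23870771]$[1]: bad value
```

```bash
python3 -m pendant '[{"x":-1,"y":-1,"z":-2,"spin":0},{"x":-2.4,"y":-3,"z":-2,"spin":0},{"x":-3,"y":-3.8,"z":0,"spin":0},{"x":-3,"y":-3.8,"z":0,"spin":0},{"x":-3,"y":-3.8,"z":0,"spin":0},{"x":-3,"y":-3.8,"z":0,"spin":0}]' -1; python3 -c "
from h import *
print(bot.sense()['joints'],bot.sense()['ee_pos'])"
```

```text
t: 1.75
ee_pos: [0.3332, 0.3483, 0.2789]
eef_rot: [0.679, 3.067, 0.001]
ft_force: [1.2, 0.8, -0.8]
grip_width: 1.002
[-0.94614408  0.20021734  0.05186127  1.92848914 -0.01214227  1.01248334
  0.24615648] [0.33320693 0.34829466 0.27891481]
```

```bash
python3 -m pendant '[{"x":-3,"y":-3.8,"z":0,"spin":0},{"x":-3,"y":-3.8,"z":0,"spin":0},{"x":-3,"y":-3.8,"z":0,"spin":0},{"x":-3,"y":-3.8,"z":0,"spin":0},{"x":-3,"y":-3.8,"z":0,"spin":0},{"x":-3,"y":-3.8,"z":0,"spin":0},{"x":-3,"y":-3.8,"z":0,"spin":0},{"x":-3,"y":-3.8,"z":0,"spin":0},{"x":-3,"y":-3.8,"z":0,"spin":0},{"x":-3,"y":-3.8,"z":0,"spin":0},{"x":-2,"y":-2.5,"z":0,"spin":0},{"x":0,"y":0,"z":0,"spin":0}]'; python3 - <<'E'
from h import *
s=bot.sense();print(s['joints'],s['ee_pos'])
c=cam("wrist"); cv2.imwrite("pics/c_w.png",c["img"][:,:,::-1]); print(c["xyz"],R.from_rotvec(c["attitude"]).as_matrix())
for t in("driver_grip","stand_hole"): print([(r["confidence"],r["location"]) for r in finder.mark_of(t,"wrist")])
E
```

```text
t: 2.95
ee_pos: [0.4523, -0.1568, 0.2792]
eef_rot: [0.689, 3.063, -0.004]
ft_force: [0.6, 0.0, -0.3]
grip_width: 1.0
[-0.22379107  0.20459737  0.53409993  1.95820843 -0.12006183  1.00794332
  1.4934475 ] [ 0.45234314 -0.15678761  0.27916429]
[ 0.38074523 -0.12319076  0.42408916] [[ 0.42851089  0.86061623  0.27516925]
 [ 0.90353458 -0.407508   -0.13252355]
 [-0.00191825  0.30541272 -0.95221814]]
[(0.8, [188.0, 209.7])]
[(0.72, [191.7, 260.8])]
```

View pics/c_w.png

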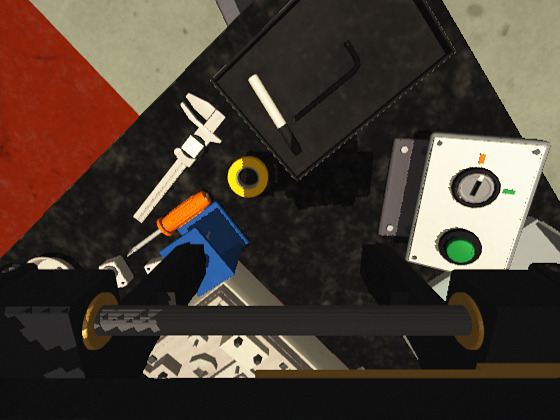

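```bash
python3 -m pendant '[{"x":-2.5,"y":-2.9,"z":0,"spin":0},{"x":-2.5,"y":-2.9,"z":0,"spin":0},{"x":-2.5,"y":-2.9,"z":0,"spin":0},{"x":-2.4,"y":-2.8,"z":0,"spin":0},{"x":0,"y":0,"z":0,"spin":0},{"x":0,"y":0,"z":0,"spin":0}]'; python3 - <<'E'
from h import *
s=bot.sense();print(s['joints'],s['ee_pos'])
c=cam("wrist"); cv2.imwrite("pics/d_w.png",c["img"][:,:,::-1])
c=cam("side"); crop(c,290,190,70,60,"d_s",5)
E
```

```text
t: 3.7
ee_pos: [0.4935, -0.2967, 0.2783]
eef_rot: [-0.678, -3.067, -0.002]
ft_force: [0.0, 0.2, -0.9]
grip_width: 1.004
[ 0.03592002  0.4077183   0.56869538  1.72314707 -0.24480341  1.08325263
  1.81919186] [ 0.49345415 -0.29669366  0.27833903]
```

View pics/d_w.png

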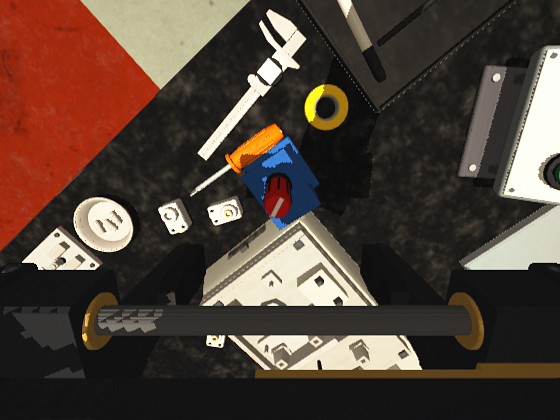

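View pics/d_s.png

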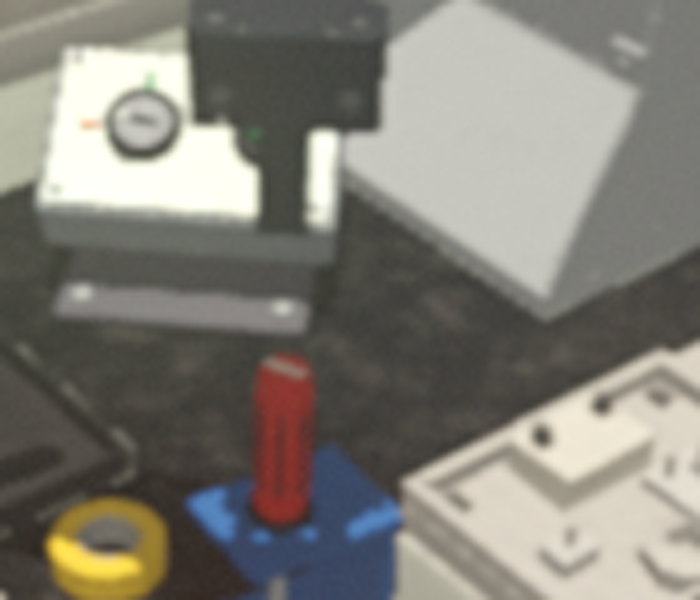

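```bash
python3 - <<'E'
from h import *
s=bot.sense();T=R.from_rotvec(s["eef_rot"]).as_matrix()
c=cam("wrist"); crop(c,277,200,30,30,"e_w",12)
hsv=cv2.cvtColor(c["img"],cv2.COLOR_RGB2HSV)
im=c["img"].astype(int)
m=((im[...,0]>im[...,1]+40)&(im[...,0]>im[...,2]+40)); m[:, :255]=0; m[:,300:]=0; m[:165]=0;m[230:]=0
P=cloud(c)[m]; z=P[:,2]; print(m.sum(), np.percentile(z,[5,50,95]))
top=P[z>.172]; print(len(top), top.mean(0), (top.max(0)+top.min(0))/2)
print(s["ee_pos"])
E
```

```text
745 [0.11615563 0.17374957 0.17814363]
397 [ 0.49103041 -0.30177231  0.17853392] [ 0.4627508  -0.28850091  0.29785651]
[ 0.49358168 -0.29562478  0.27850403]
```

View pics/e_w.png

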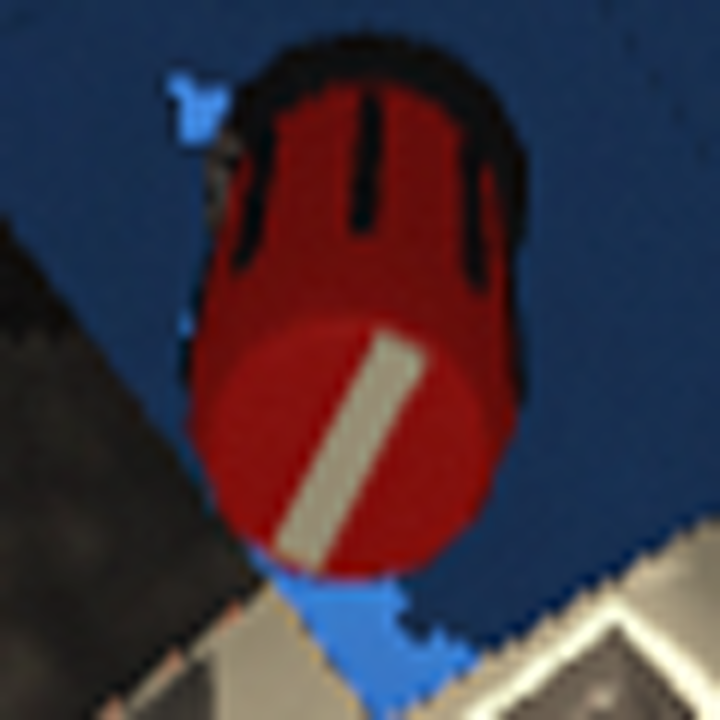

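```bash
python3 - <<'E'
from h import *
s=bot.sense();T=R.from_rotvec(s["eef_rot"]).as_matrix()
c=cam("wrist")
g=lambda a,b:at(c,247+(a+.5)/12-.5,170+(b+.5)/12-.5,.178)
p=g(352,445);a=g(402,342);b=g(300,560)
print(p,(a+b)/2,np.degrees(np.arctan2(*(a-b)[1::-1])))
print("tool d", T.T@(p-s["ee_pos"]), s["ee_pos"], T[:,0])
# slot from earlier-type view not visible now
E
```

```text
[ 0.49247014 -0.30233874  0.178     ] [ 0.49292614 -0.30267801  0.178     ] 130.8729082927362
tool d [-0.00181398 -0.00668035  0.10062516] [ 0.49362458 -0.29567744  0.27863615] [-9.07725353e-01  4.19564345e-01  6.66311853e-04]
```

```bash
python3 -m pendant '[{"x":-0.2,"y":-0.65,"z":2,"spin":0},{"x":0,"y":0,"z":4,"spin":0},{"x":0,"y":0,"z":4,"spin":0},{"x":0,"y":0,"z":4,"spin":0},{"x":0,"y":0,"z":1.6,"spin":0},{"x":0,"y":0,"z":0,"spin":0},{"x":0,"y":0,"z":0,"spin":0}]'; python3 - <<'E'
from h import *
s=bot.sense();T=R.from_rotvec(s["eef_rot"]).as_matrix()
print(T.T@(np.array([.4925,-.3025,.138])-s["ee_pos"]),s["ee_pos"])
E
python3 -m pendant '[{"x":0,"y":0,"z":0,"spin":0},{"x":0,"y":0,"z":0,"spin":0},{"x":0,"y":0,"z":0,"spin":0},{"x":0,"y":0,"z":0,"spin":0},{"x":0,"y":0,"z":0,"spin":0}]' 1
```

```text
t: 4.6
ee_pos: [0.4933, -0.3051, 0.1242]
eef_rot: [0.678, 3.066, -0.001]
ft_force: [0.7, -0.2, 0.8]
grip_width: 1.001
[ 0.00178107  0.00201869 -0.01380721] [ 0.49328679 -0.30509301  0.12419625]
t: 5.1
ee_pos: [0.4925, -0.3048, 0.123]
eef_rot: [0.679, 3.067, 0.0]
ft_force: [0.3, -0.6, 0.5]
grip_width: 0.569
```

```bash
python3 -m pendant '[{"x":0,"y":0,"z":0,"spin":0},{"x":0,"y":0,"z":0,"spin":0},{"x":0,"y":0,"z":0,"spin":0},{"x":0,"y":0,"z":0,"spin":0},{"x":0,"y":0,"z":0,"spin":0},{"x":0,"y":0,"z":0,"spin":0}]' 1
```

```text
t: 5.7
ee_pos: [0.4923, -0.3048, 0.1227]
eef_rot: [-0.679, -3.067, -0.0]
ft_force: [0.7, 0.5, -1.3]
grip_width: 0.289
```

```bash
python3 -m pendant '[{"x":0,"y":0,"z":-2,"spin":0},{"x":0,"y":0,"z":-3,"spin":0},{"x":0,"y":0,"z":-4,"spin":0},{"x":0,"y":0,"z":-4,"spin":0},{"x":0,"y":0,"z":-1,"spin":0},{"x":1,"y":3.6,"z":0,"spin":0},{"x":1.2,"y":4.2,"z":0,"spin":0},{"x":1.2,"y":4.2,"z":0,"spin":0},{"x":1.2,"y":4.2,"z":0,"spin":0},{"x":1.2,"y":4.2,"z":0,"spin":0},{"x":1.2,"y":4.2,"z":0,"spin":0},{"x":1,"y":3.5,"z":0,"spin":0}]' 1
python3 -m pendant '[{"x":0,"y":0,"z":0,"spin":-0.14},{"x":0,"y":0,"z":0,"spin":-0.14},{"x":0,"y":0,"z":0,"spin":0},{"x":0,"y":0,"z":0,"spin":0}]' 1
python3 - <<'E'
from h import *
s=bot.sense();print(s['joints'],s['ee_pos'])
c=cam("wrist"); cv2.imwrite("pics/f_w.png",c["img"][:,:,::-1])
E
```

```text
t: 6.9
ee_pos: [0.538, -0.0135, 0.2619]
eef_rot: [-0.676, -3.067, -0.0]
ft_force: [0.5, -1.1, -0.3]
grip_width: 0.284
t: 7.3
ee_pos: [0.538, -0.0167, 0.2622]
eef_rot: [-0.251, -3.131, 0.0]
ft_force: [-0.8, 0.1, -0.8]
grip_width: 0.288
[-0.40286362  0.33681548  0.4393812   1.83080209 -0.1665546   1.01117999
  1.51451706] [ 0.53803602 -0.01665397  0.26215889]
```

View pics/f_w.png

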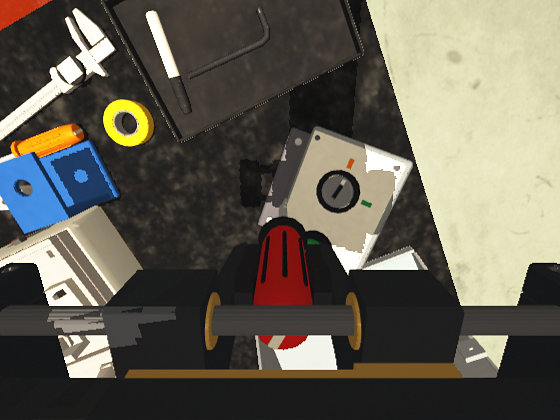

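```bash
python3 - <<'E'
from h import *
np.set_printoptions(precision=4,suppress=True)
s=bot.sense();T=R.from_rotvec(s["eef_rot"]).as_matrix()
c=cam("wrist"); tip=s["ee_pos"]+T@[0,0,.1027]
col=s["ee_pos"]+T@[0,0,.0277]
print(proj(c,tip),proj(c,col),tip, "blade ends",[proj(c,tip+R.from_euler('z',147,degrees=True).apply([k,0,0])) for k in(-.006,.006)])
crop(c,310,190,50,37,"g_w",8)
n=np.array([-.2171,-.3976,.8915]); ctr=np.array([.5769,.0325,.0967])
print("slot pred",proj(c,[.55,.04,.1035]))
c=cam("side"); crop(c,260,150,60,45,"g_s",6)
print("side tip",proj(c,tip))
c=cam("top"); crop(c,187,203,45,40,"g_t",8)
E
```

```text
[283.2583 204.1794] [283.4852 239.0634] [ 0.5381 -0.0167  0.1596] blade ends [array([280.5766, 209.9572]), array([285.9744, 198.3273])]
slot pred [336.393 190.973]
side tip [250.0738 146.2594]
```

View pics/g_w.png

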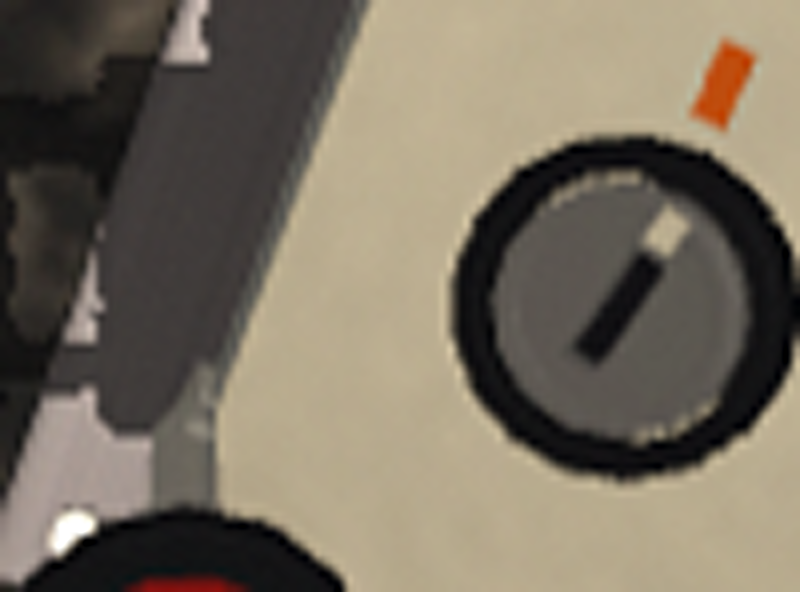

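View pics/g_s.png

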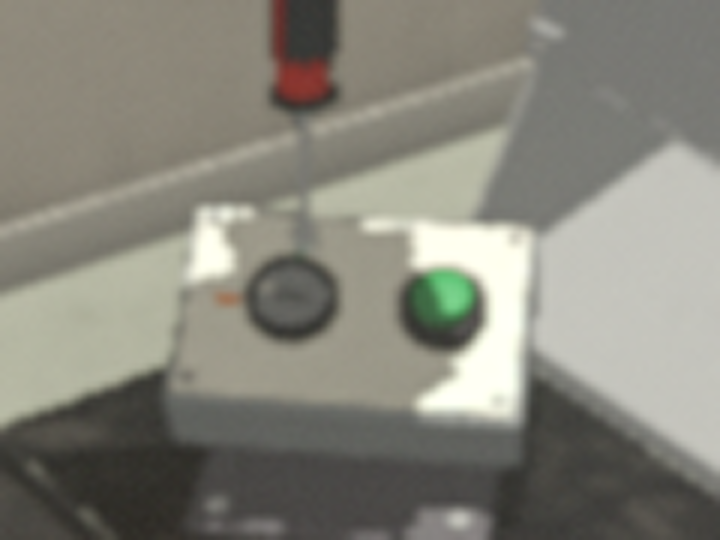

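View pics/g_t.png

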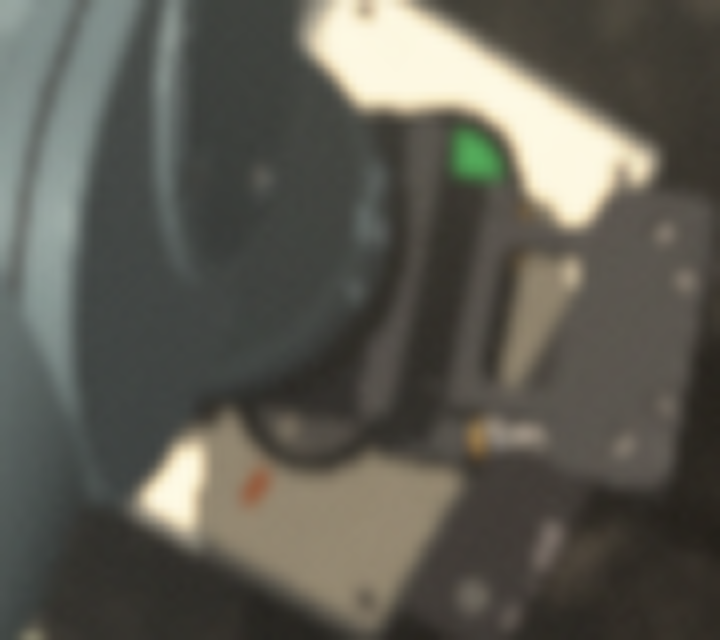

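```bash
python3 - <<'E'
from h import *
np.set_printoptions(precision=4,suppress=True)
s=bot.sense();T=R.from_rotvec(s["eef_rot"]).as_matrix()
c=cam("wrist")
n=np.array([-.2171,-.3976,.8915]); ctr=np.array([.5769,.0325,.0967])
def pl(a,b,h):
    r=ray(c,260+(a+.5)/8-.5,153+(b+.5)/8-.5); return c["xyz"]+r*((ctr+n*h-c["xyz"])@n)/(r@n)
a=pl(658,255,.009);b=pl(590,355,.009);p=pl(624,306,.009)
print("slot",p,"len",np.linalg.norm(a-b),"az",np.degrees(np.arctan2(*(a-b)[1::-1])))
print("collar c",pl(623,306,.010))
# plane from wrist depth
P=cloud(c); im=c["img"].astype(int); m=np.zeros(im.shape[:2],bool); m[150:200,305:380]=1; m&=(im.min(-1)>130)
q=P[m]; q=q[np.isfinite(q).all(1)]
for _ in range(3):
    k=q.mean(0); nn=np.linalg.svd(q-k,full_matrices=False)[2][2]; nn*=np.sign(nn[2]); q=q[abs((q-k)@nn)<.003]
print("wrist plane",nn,"offset of top plane at slot along n", (k-ctr)@n, len(q))
tip=s["ee_pos"]+T@[0,0,.1027]; print("tool",T[:,0],T[:,1],"d tool",T.T@(p-tip))
E
```

```text
slot [0.5501 0.0414 0.1042] len 0.01661877184358798 az 141.5044283328048
collar c [0.5498 0.0411 0.1051]
wrist plane [-0.1849 -0.4064  0.8948] offset of top plane at slot along n -0.001373879039279028 339
tool [-0.9876  0.1572  0.0002] [ 0.1572  0.9876 -0.0001] d tool [-0.0025  0.0591  0.0557]
```

```bash
python3 -m pendant '[{"x":0,"y":2,"z":0,"spin":0},{"x":-0.25,"y":2,"z":0,"spin":0},{"x":0,"y":1.87,"z":1,"spin":0},{"x":0,"y":0,"z":1.6,"spin":0.09},{"x":0,"y":0,"z":1.3,"spin":0},{"x":0,"y":0,"z":0,"spin":0},{"x":0,"y":0,"z":0,"spin":0},{"x":0,"y":0,"z":0,"spin":0}]' 1
cat > look.py <<'E'
from h import *
import sys
np.set_printoptions(precision=4,suppress=True)
nm=sys.argv[1]
s=bot.sense();T=R.from_rotvec(s["eef_rot"]).as_matrix()
c=cam("wrist"); tip=s["ee_pos"]+T@[0,0,.1027]
print("t",s["t"],"tip",tip,"F",s["ft_force"],"yaz",np.degrees(np.arctan2(T[1,1],T[0,1])),"j7",s["joints"][6],"tool",T[:,0],T[:,1])
t=proj(c,tip);print("tip px",t,"slot px",proj(c,[.5501,.041,.1035])); u,v=int(t[0])-40,int(t[1])-37
crop(c,u+40,v+30,40,30,nm+"w",10); print("crop origin wrist",u,v-7)
c=cam("side"); t=proj(c,tip); crop(c,int(t[0]),int(t[1]),30,22,nm+"s",12); print("side tip in crop",(t-[int(t[0])-30,int(t[1])-22]+.5)*12-.5)
q=proj(c,[.5501,.041,.1035]); print("side slot in crop",(q-[int(t[0])-30,int(t[1])-22]+.5)*12-.5)
E
python3 look.py h
```

```text
t: 8.35
ee_pos: [0.5505, 0.0408, 0.2243]
eef_rot: [0.385, 3.117, 0.0]
ft_force: [-0.9, -0.1, -0.6]
grip_width: 0.286
t 8.35 tip [0.5506 0.0408 0.1216] F [-0.9173 -0.0596 -0.5613] yaz 75.9127268866753 j7 1.3526944377559986 tool [-0.9699  0.2434 -0.001 ] [0.2434 0.9699 0.0003]
tip px [283.2603 204.1623] slot px [283.3047 197.9232]
crop origin wrist 243 160
side tip in crop [370.7286 280.3941]
side slot in crop [369.9472 345.399 ]
```

View pics/hw.png

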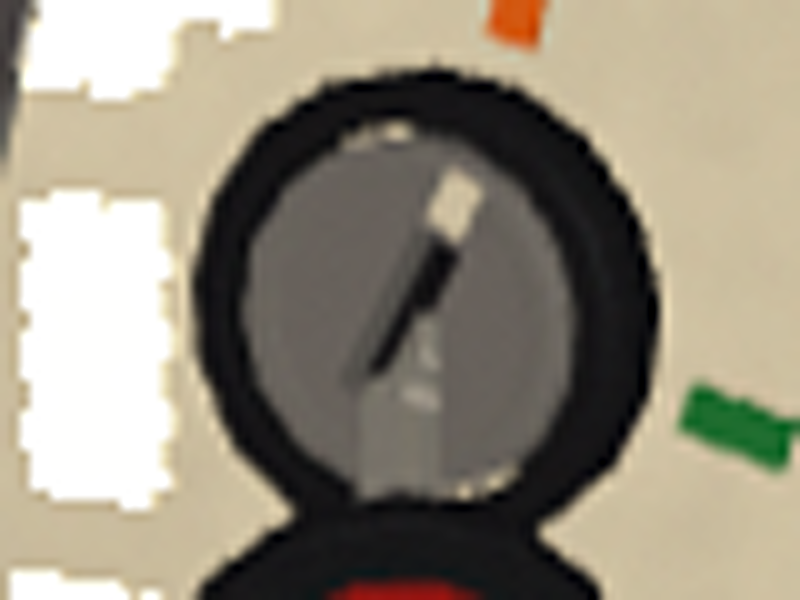

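View pics/hs.png

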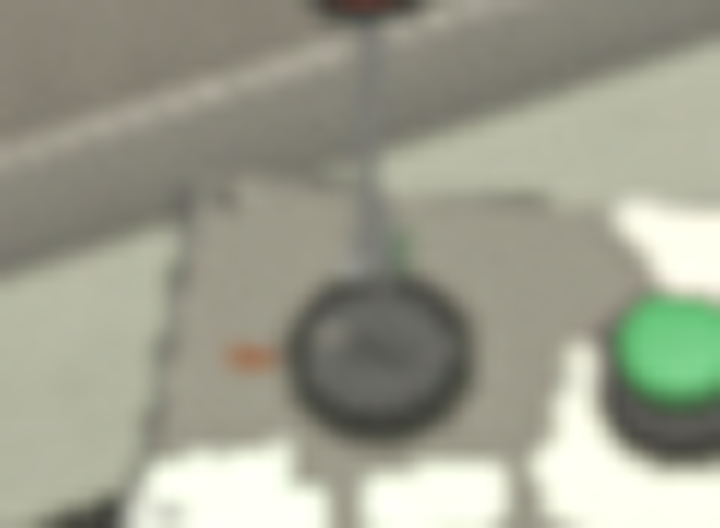

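```bash
python3 - <<'E'
from h import *
c=cam("wrist"); s=bot.sense();T=R.from_rotvec(s["eef_rot"]).as_matrix()
im=c["img"][185:221,265:301].astype(float)
im=np.clip((im-20)*1.7,0,255).astype(np.uint8)
big=cv2.resize(im,None,fx=16,fy=16,interpolation=cv2.INTER_NEAREST)
d=R.from_euler('z',141.9,degrees=True).apply([1,0,0])
for off,colr in((0,(255,0,0)),(.0015,(0,255,0))):
    t0=s["ee_pos"]+T@[off,0,.1027]
    pts=[proj(c,t0+k*.006*d) for k in(-1,1)]+[proj(c,t0+np.array([0,0,.012])+k*.006*d) for k in(1,-1)]
    q=np.array([((p-[265,185]+.5)*16-.5) for p in pts]).astype(np.int32); cv2.polylines(big,[q],True,colr,1); print(q.tolist())
cv2.imwrite("pics/i.png",big[:,:,::-1])
# blade world depth
P=cloud(c)
for v in range(196,216,2): print(v,[ (round(float(P[v,u,2]),3)) for u in range(276,292)])
E
```

```text
[[257, 403], [344, 218], [347, 282], [256, 475]]
[[257, 378], [344, 192], [347, 255], [256, 449]]
196 [0.099, 0.099, 0.101, 0.101, 0.101, 0.099, 0.097, 0.095, 0.096, 0.097, 0.095, 0.105, 0.105, 0.106, 0.106, 0.107]
198 [0.099, 0.101, 0.101, 0.101, 0.099, 0.097, 0.094, 0.094, 0.096, 0.097, 0.103, 0.104, 0.105, 0.105, 0.107, 0.107]
200 [0.099, 0.369, 0.1, 0.1, 0.097, 0.095, 0.095, 0.097, 0.125, 0.128, 0.126, 0.105, 0.105, 0.104, 0.106, 0.107]
202 [0.1, 0.099, 0.1, 0.097, 0.095, 0.095, 0.094, 0.125, 0.132, 0.133, 0.132, 0.105, 0.104, 0.105, 0.107, 0.107]
204 [0.099, 0.1, 0.097, 0.095, 0.095, 0.096, 0.133, 0.136, 0.136, 0.135, 0.133, 0.105, 0.104, 0.106, 0.106, 0.107]
206 [0.1, 0.101, 0.099, 0.133, 0.136, 0.138, 0.138, 0.14, 0.141, 0.139, 0.139, 0.106, 0.106, 0.107, 0.107, 0.107]
208 [0.102, 0.101, 0.1, 0.139, 0.142, 0.142, 0.143, 0.144, 0.143, 0.141, 0.141, 0.105, 0.107, 0.105, 0.106, 0.107]
210 [0.1, 0.101, 0.102, 0.144, 0.147, 0.148, 0.149, 0.148, 0.148, 0.146, 0.144, 0.105, 0.107, 0.107, 0.107, 0.108]
212 [0.102, 0.102, 0.102, 0.15, 0.151, 0.152, 0.154, 0.153, 0.154, 0.151, 0.149, 0.106, 0.109, 0.106, 0.109, 0.109]
214 [0.101, 0.102, 0.102, 0.155, 0.156, 0.158, 0.158, 0.158, 0.157, 0.156, 0.156, 0.107, 0.108, 0.107, 0.107, 0.108]
```

View pics/i.png

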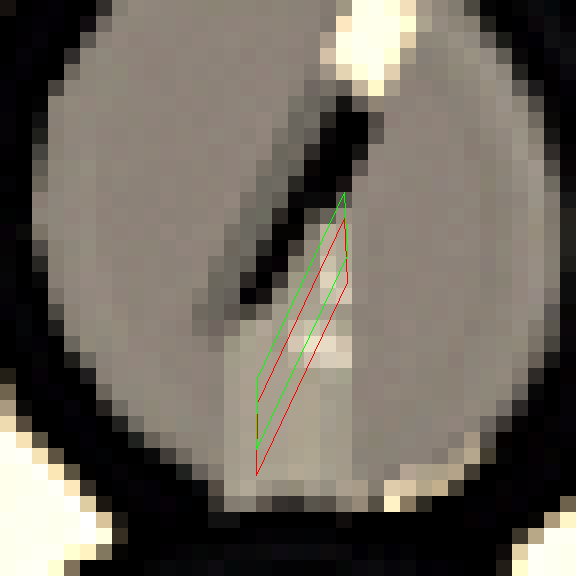

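```bash
python3 - <<'E'
from h import *
c=cam("wrist")
im=c["img"][310:365,250:320].astype(float)
im=np.clip((im-10)*1.7,0,255).astype(np.uint8)
cv2.imwrite("pics/j.png",cv2.resize(im,None,fx=10,fy=10,interpolation=cv2.INTER_NEAREST)[:,:,::-1])
E
```

```text
(no output)
```

View pics/j.png

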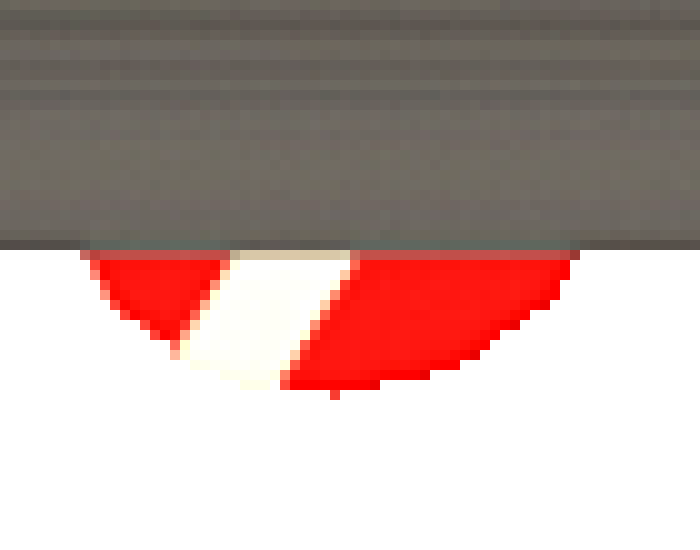

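```bash
python3 - <<'E'
from h import *
c=cam("wrist"); s=bot.sense()
z=s["ee_pos"][2]-.1027+.158
f=lambda a,b,z=z:at(c,250+(a+.5)/10-.5,310+(b+.5)/10-.5,z)
for p,q in(((355,255),(285,385)),((228,260),(178,345))):
    a=f(*p);b=f(*q);print(np.degrees(np.arctan2(*(a-b)[1::-1])),np.linalg.norm(a-b))
T=R.from_rotvec(s["eef_rot"]).as_matrix()
# centreline of bar vs tool
m=(f(320,255)*0+ (f(355,255)+f(228,260))/2); print("bar mid in tool",T.T@(m-s["ee_pos"]))
# handle width in row 255
print("handle edges in tool",T.T@(f(80,250)-s["ee_pos"]),T.T@(f(580,250)-s["ee_pos"]))
m=((f(285,385)+f(178,345))/2);print("bar end in tool",T.T@(m-s["ee_pos"]))
g=lambda a,b,zz:at(c,265+(a+.5)/16-.5,185+(b+.5)/16-.5,zz)
zt=s["ee_pos"][2]-.1027
a=g(340,205,zt);b=g(240,315,zt);print("edge fit az",np.degrees(np.arctan2(*(a-b)[1::-1])),np.linalg.norm(a-b),T.T@(a-s["ee_pos"]),T.T@(b-s["ee_pos"]))
E
```

```text
142.3307783403681 0.006750276359609042
139.8013199151358 0.004483989235146821
bar mid in tool [-0.00235529 -0.0021117  -0.05529926]
handle edges in tool [-0.00199973 -0.01017026 -0.05530246] [-0.0020107   0.00888691 -0.05529543]
bar end in tool [-0.00746153 -0.00444917 -0.0552968 ]
edge fit az 124.90277255407238 0.008541930141918832 [0.00620528 0.00221296 0.10269681] [-0.00023991 -0.00339276  0.10269894]
```

```bash
python3 -m pendant '[{"x":-0.05,"y":0.05,"z":0,"spin":0},{"x":0,"y":0,"z":0,"spin":0}]' 1
python3 -m pendant '[{"x":0,"y":0,"z":0.6,"spin":0},{"x":0,"y":0,"z":0.3,"spin":0},{"x":0,"y":0,"z":0.2,"spin":0},{"x":0,"y":0,"z":0,"spin":0},{"x":0,"y":0,"z":0,"spin":0}]' 1
```

```text
t: 8.8
ee_pos: [0.5508, 0.0417, 0.2239]
eef_rot: [0.385, 3.118, 0.0]
ft_force: [-0.6, 0.2, -0.1]
grip_width: 0.288
t: 9.3
ee_pos: [0.5506, 0.0416, 0.2127]
eef_rot: [-0.385, -3.118, 0.0]
ft_force: [0.8, -1.2, -0.6]
grip_width: 0.286
```

```bash
python3 -m pendant '[{"x":-0.06,"y":-0.02,"z":0.3,"spin":0},{"x":0,"y":0,"z":0.2,"spin":0},{"x":0,"y":0,"z":0.1,"spin":0},{"x":0,"y":0,"z":0,"spin":0}]' 1; python3 -m pendant '[{"x":0,"y":0,"z":0.2,"spin":0},{"x":0,"y":0,"z":0,"spin":0},{"x":0,"y":0,"z":0,"spin":0}]' 1;  python3 -m pendant '[{"x":0,"y":0,"z":0.15,"spin":0},{"x":0,"y":0,"z":0,"spin":0},{"x":0,"y":0,"z":0,"spin":0}]' 1
```

```text
t: 9.7
ee_pos: [0.551, 0.0413, 0.2065]
eef_rot: [-0.385, -3.118, 0.0]
ft_force: [0.4, 0.4, -1.1]
grip_width: 0.287
t: 10.0
ee_pos: [0.5511, 0.0413, 0.2047]
eef_rot: [-0.385, -3.118, 0.0]
ft_force: [-0.3, -0.2, 0.3]
grip_width: 0.287
t: 10.3
ee_pos: [0.5511, 0.0413, 0.2032]
eef_rot: [-0.385, -3.118, 0.0]
ft_force: [-0.2, -0.4, -2.0]
grip_width: 0.288
```

```bash
python3 look.py k; python3 - <<'E'
from h import *
c=cam("wrist")
im=c["img"][175:221,260:310].astype(float)
im=np.clip((im-20)*1.7,0,255).astype(np.uint8)
cv2.imwrite("pics/k2.png",cv2.resize(im,None,fx=14,fy=12,interpolation=cv2.INTER_NEAREST)[:,:,::-1])
E
```

```text
t 10.3 tip [0.5511 0.0413 0.1005] F [-0.1881 -0.4057 -1.9525] yaz 75.917063206408 j7 1.3650460969175784 tool [-0.9699  0.2433  0.0001] [ 0.2433  0.9699 -0.0001]
tip px [283.2449 204.0888] slot px [282.6618 204.1504]
crop origin wrist 243 160
side tip in crop [373.6215 270.8661]
side slot in crop [369.9472 261.399 ]
```

View pics/k2.png

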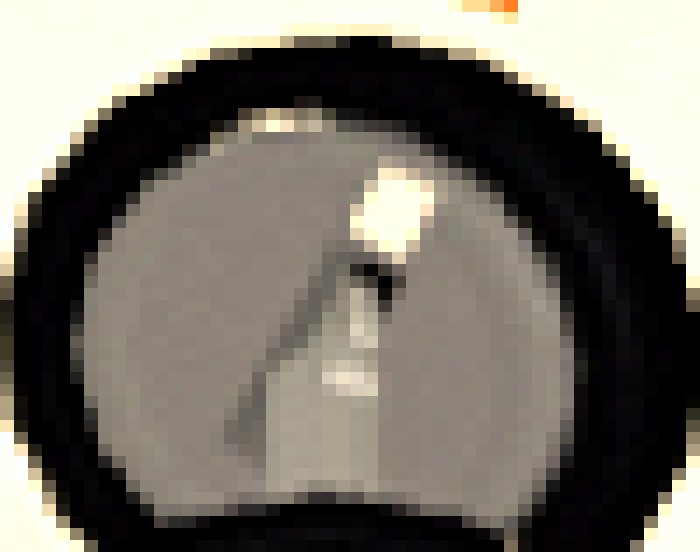

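View pics/ks.png

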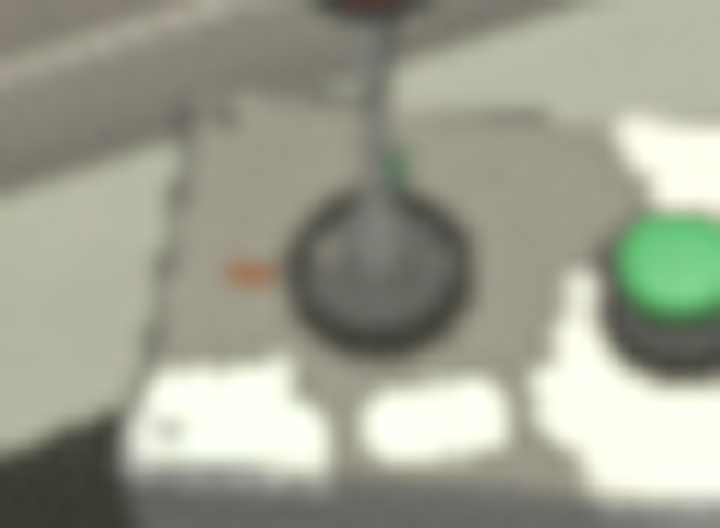

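```bash
python3 -m pendant '[{"x":0,"y":0,"z":0.1,"spin":0},{"x":0,"y":0,"z":0,"spin":0},{"x":0,"y":0,"z":0,"spin":0.08},{"x":0,"y":0,"z":0,"spin":0.08},{"x":0,"y":0,"z":0,"spin":0.08},{"x":0,"y":0,"z":0,"spin":0.08},{"x":0,"y":0,"z":0,"spin":0.08},{"x":0,"y":0,"z":0,"spin":0.08},{"x":0,"y":0,"z":0,"spin":0.08},{"x":0,"y":0,"z":0,"spin":0}]' 1;  python3 look.py l; python3 - <<'E'
from h import *
c=cam("wrist")
im=c["img"][175:221,260:310].astype(float)
im=np.clip((im-20)*1.7,0,255).astype(np.uint8)
cv2.imwrite("pics/l2.png",cv2.resize(im,None,fx=14,fy=12,interpolation=cv2.INTER_NEAREST)[:,:,::-1])
E
```

```text
t: 11.45
ee_pos: [0.551, 0.0415, 0.2022]
eef_rot: [-1.232, -2.889, 0.001]
ft_force: [-0.0, 0.4, 1.1]
grip_width: 0.285
t 11.45 tip [0.5509 0.0414 0.0995] F [-0.0434  0.4282  1.0843] yaz 43.81502469358367 j7 0.8765678086862976 tool [-0.6923  0.7216  0.0002] [ 0.7216  0.6923 -0.0005]
tip px [283.254  203.7164] slot px [282.2698 204.8067]
crop origin wrist 243 159
side tip in crop [372.6882 274.0266]
side slot in crop [369.9472 261.399 ]
```

View pics/l2.png

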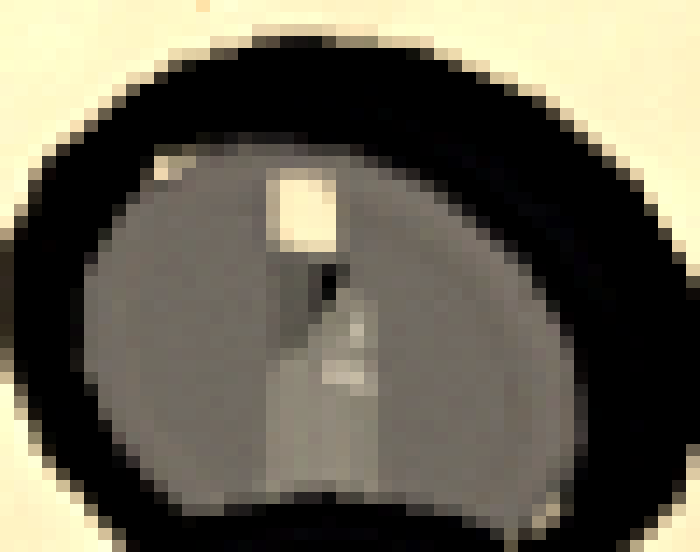

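```bash
python3 -m pendant '[{"x":0,"y":0,"z":0,"spin":0.1},{"x":0,"y":0,"z":0,"spin":0.1},{"x":0,"y":0,"z":0,"spin":0.1},{"x":0,"y":0,"z":0,"spin":0.1},{"x":0,"y":0,"z":0,"spin":0.1},{"x":0,"y":0,"z":0,"spin":0.1},{"x":0,"y":0,"z":0,"spin":0.1},{"x":0,"y":0,"z":0,"spin":0}]' 1;  python3 look.py m; python3 - <<'E'
from h import *
c=cam("wrist")
im=c["img"][170:221,255:315].astype(float)
im=np.clip((im-20)*1.7,0,255).astype(np.uint8)
cv2.imwrite("pics/m2.png",cv2.resize(im,None,fx=12,fy=11,interpolation=cv2.INTER_NEAREST)[:,:,::-1])
E
```

```text
t: 12.4
ee_pos: [0.5507, 0.0403, 0.2027]
eef_rot: [-2.15, -2.29, 0.002]
ft_force: [-4.0, -2.2, 7.3]
grip_width: 0.286
t 12.4 tip [0.5506 0.0402 0.1   ] F [-3.956  -2.2043  7.2947] yaz 3.621842251545111 j7 0.2771982141103182 tool [-0.0632  0.998  -0.0009] [ 0.998   0.0632 -0.0012]
tip px [282.9642 203.432 ] slot px [282.4537 203.7184]
crop origin wrist 242 159
side tip in crop [373.2617 275.0145]
side slot in crop [369.9472 261.399 ]
```

View pics/m2.png

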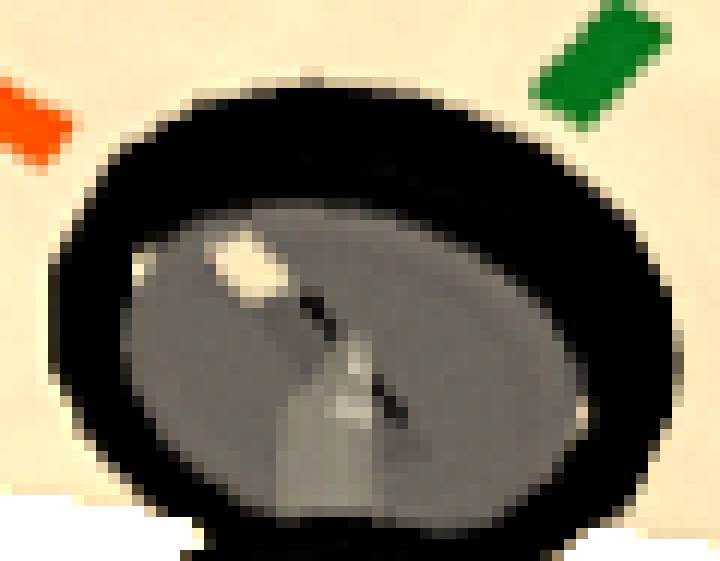

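```bash
python3 - <<'E'
from h import *
c=cam("wrist")
im=c["img"][310:365,250:320].astype(float)
im=np.clip((im-10)*1.7,0,255).astype(np.uint8)
cv2.imwrite("pics/n.png",cv2.resize(im,None,fx=8,fy=8,interpolation=cv2.INTER_NEAREST)[:,:,::-1])
P=cloud(c); np.set_printoptions(linewidth=200)
print((P[196:214:1,276:294,2]*1000).round().astype(int))
E
```

```text
[[106 106 106 105 106 106 104 105 108 106 107 108 106 107 108 108 109 110]
 [105 105 104  97  96 106 105 106 107 106 106 107 107 107 108 108 109 108]
 [102 101  99  98  96  96 105 106 105 107 107 107 107 108 107 108 108 109]
 [102 102  99  98  96  96  96 105 105 106 106 107 107 107 108 107 107 108]
 [103 104 101  99  98  96  96 105 104 105 105 105 106 106 105 106 106 107]
 [102 103 102 101  98  98  96 103 107 105 106 105 106 106 106 106 107 107]
 [102 103 103 102 100  99 100 107 110 109 105 104 106 104 106 106 107 106]
 [100 102 102 101 100  98 104 109 112 110 103 104 104 105 106 106 107 105]
 [101 101 101 102 100 102 112 113 112 111 104 103 103 104 105 104 106 106]
 [101 100 100 100 110 111 114 115 114 114  94 103 104 103 104 105 104 104]
 [100 100  99 111 113 114 118 117 117 118  93  95 104 102 103 104 104 105]
 [ 99  99 111 114 116 117 117 118 118 118  95  93 103 102 103 103 105 105]
 [ 99  98 112 117 118 121 121 121 119 118  96  94 348 102 102 103 103 103]
 [ 99  97 117 120 122 121 122 123 121 118  96  95  95  97 102 102 102 104]
 [ 97  98 119 123 124 126 125 125 124 121  96  96  95  97 103 101 103 102]
 [ 97  98 121 125 128 127 129 127 126 124  97  99  99  99 101 102 101 102]
 [ 98  97 124 128 129 131 130 130 130 128  98 100  99 100 100 102 101 102]
 [ 96  96 127 130 133 133 132 132 131 129 122  99 101 100 101 101 100 102]]
```

View pics/n.png

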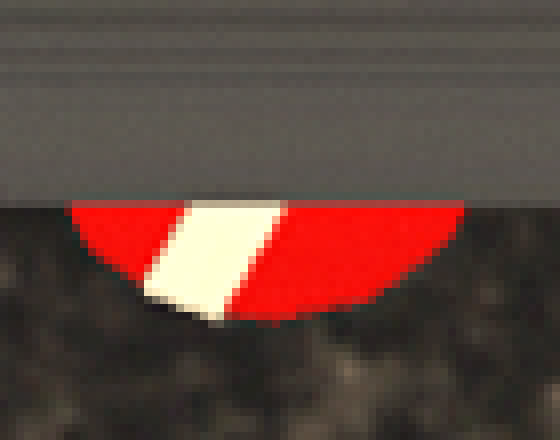

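View pics/ms.png

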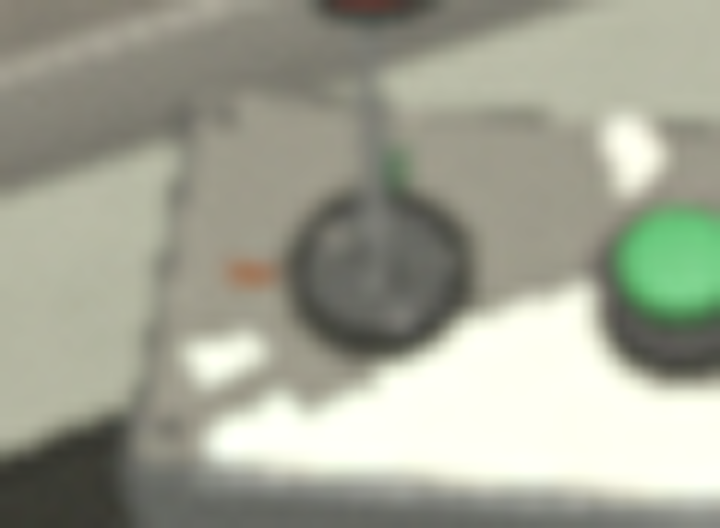

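```bash
python3 - <<'E'
from h import *
np.set_printoptions(precision=4,suppress=True)
c=cam("wrist"); s=bot.sense();T=R.from_rotvec(s["eef_rot"]).as_matrix(); print(s["ee_pos"],s["ft_force"],s["moment"],s["joints"])
x0,y0,k=262,180,16
im=c["img"][y0:y0+36,x0:x0+46].astype(float)
im=np.clip((im-20)*1.7,0,255).astype(np.uint8)
big=cv2.resize(im,None,fx=k,fy=k,interpolation=cv2.INTER_NEAREST)
px=lambda p:((proj(c,p)-[x0,y0]+.5)*k-.5)
az=np.degrees(np.arctan2(T[1,1],T[0,1]))+66
d=R.from_euler('z',az,degrees=True).apply([1,0,0])
t0=s["ee_pos"]+T@[.0007,0,.1027]
q=np.array([px(t0-.006*d),px(t0+.006*d),px(t0+[0,0,.012]+.006*d),px(t0+[0,0,.012]-.006*d)]).astype(np.int32); cv2.polylines(big,[q],True,(255,0,0),1)
n=np.array([-.2171,-.3976,.8915]); left=np.cross(n,[0,0,1]);left/=np.linalg.norm(left); up=np.cross(left,n); up*=np.sign(up[2]); left*=np.sign(left[1]); print(left,up)
p=np.array([.5502,.0408,.1032])
for th,colr in((.0,(255,128,0)),(.19,(0,255,0)),(.5,(0,255,255))):
    y=np.cos(th)*left+np.sin(th)*up; w=np.cross(y,n)
    q=np.array([px(p+a*y*.009+b*w*.00275) for a,b in((1,1),(1,-1),(-1,-1),(-1,1))]).astype(np.int32); cv2.polylines(big,[q],True,colr,1)
cv2.imwrite("pics/o.png",big[:,:,::-1])
E
```

```text
[0.5507 0.0403 0.2027] [-4.422  -2.0921  7.5098] [-0.6349  1.2902  0.0209] [-0.6951  0.4994  0.7216  1.8644 -0.4048  0.9304  0.2796]
[-0.8777  0.4792  0.    ] [0.4272 0.7825 0.453 ]
```

View pics/o.png

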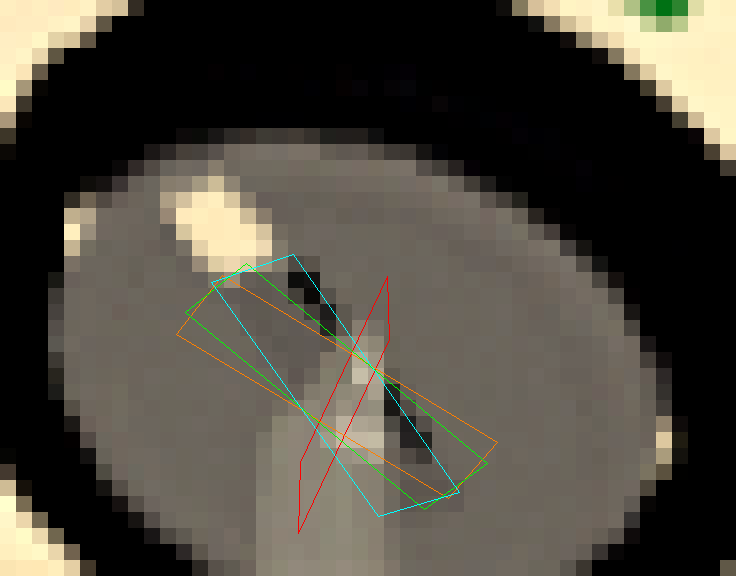

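```bash
python3 -m pendant '[{"x":0,"y":0,"z":-0.5,"spin":0},{"x":0,"y":0,"z":-0.7,"spin":-0.1},{"x":0,"y":0,"z":0,"spin":-0.14},{"x":0,"y":0,"z":0,"spin":-0.14},{"x":0,"y":0,"z":0,"spin":-0.14},{"x":0,"y":0,"z":0,"spin":-0.14},{"x":0,"y":0,"z":0,"spin":-0.14},{"x":0,"y":0,"z":0,"spin":-0.14},{"x":0,"y":0,"z":0,"spin":0},{"x":0,"y":0,"z":0,"spin":0},{"x":0,"y":0,"z":0,"spin":0}]' 1
cat > ov.py <<'E'
from h import *
import sys
np.set_printoptions(precision=4,suppress=True)
nm=sys.argv[1]; ths=[float(a) for a in sys.argv[2].split(",")]; off=[float(a) for a in sys.argv[3].split(",")] if len(sys.argv)>3 else [.0007,0,.1027]
c=cam("wrist"); s=bot.sense();T=R.from_rotvec(s["eef_rot"]).as_matrix()
x0,y0,k=258,176,16
im=c["img"][y0:y0+36,x0:x0+50].astype(float)
im=np.clip((im-20)*1.7,0,255).astype(np.uint8)
big=cv2.resize(im,None,fx=k,fy=k,interpolation=cv2.INTER_NEAREST)
px=lambda p:((proj(c,p)-[x0,y0]+.5)*k-.5)
az=np.degrees(np.arctan2(T[1,1],T[0,1]))+66
d=R.from_euler('z',az,degrees=True).apply([1,0,0])
t0=s["ee_pos"]+T@off
print("t",s["t"],"tip",t0,"blade az",az,"F",s["ft_force"]); print("tool x",T[:,0],"y",T[:,1])
q=np.array([px(t0-.006*d),px(t0+.006*d),px(t0+[0,0,.012]+.006*d),px(t0+[0,0,.012]-.006*d)]).astype(np.int32); cv2.polylines(big,[q],True,(255,0,0),1)
n=np.array([-.2171,-.3976,.8915]); left=np.array([-.8777,.4792,0]); up=np.array([.4272,.7825,.453])
p=np.array([.5502,.0408,.1032]); print("slot d tool",T.T@(p-t0))
for th,colr in zip(ths,((0,255,255),(0,255,0))):
    y=np.cos(th)*left+np.sin(th)*up; w=np.cross(y,n); print(th,"az",np.degrees(np.arctan2(y[1],y[0])))
    q=np.array([px(p+a*y*.009+b*w*.00275) for a,b in((1,1),(1,-1),(-1,-1),(-1,1))]).astype(np.int32); cv2.polylines(big,[q],True,colr,1)
cv2.imwrite(f"pics/{nm}.png",big[:,:,::-1])
E
python3 ov.py p 0.5
```

```text
t: 13.75
ee_pos: [0.5513, 0.0414, 0.2143]
eef_rot: [0.881, 3.015, 0.0]
ft_force: [-0.6, -0.7, -1.5]
grip_width: 0.288
t 13.8 tip [0.5507 0.0418 0.1115] blade az 123.47715711734018 F [ 0.3442  0.2912 -1.4351]
tool x [-0.8432  0.5376 -0.0002] y [0.5376 0.8432 0.    ]
slot d tool [-0.0001 -0.0011  0.0083]
0.5 az 125.39892645437925
```

View pics/p.png

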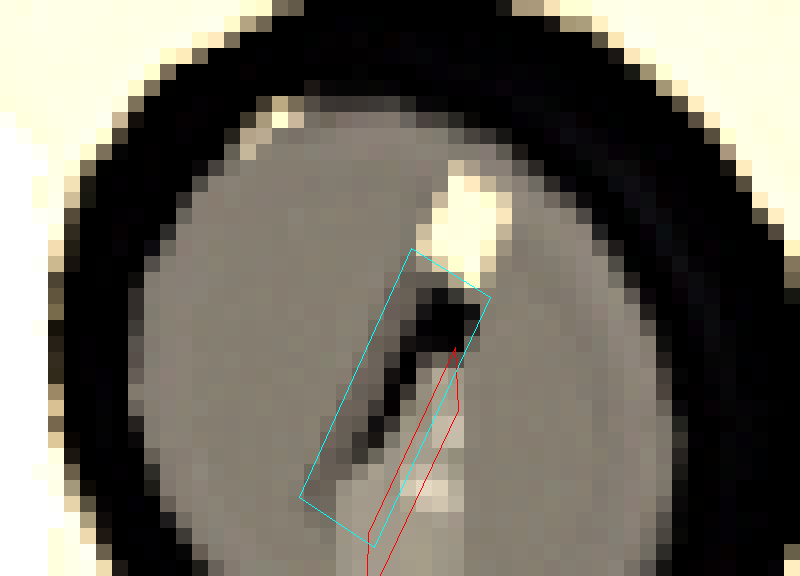

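```bash
python3 -m pendant '[{"x":0,"y":-0.02,"z":0.3,"spin":-0.03},{"x":0,"y":0,"z":0.3,"spin":0},{"x":0,"y":0,"z":0.3,"spin":0},{"x":0,"y":0,"z":0.2,"spin":0},{"x":0,"y":0,"z":0,"spin":0},{"x":0,"y":0,"z":0,"spin":0}]' 1; python3 -m pendant '[{"x":0,"y":0,"z":0.15,"spin":0},{"x":0,"y":0,"z":0,"spin":0},{"x":0,"y":0,"z":0,"spin":0}]' 1;  python3 -m pendant '[{"x":0,"y":0,"z":0.15,"spin":0},{"x":0,"y":0,"z":0,"spin":0},{"x":0,"y":0,"z":0,"spin":0}]' 1
```

```text
t: 14.4
ee_pos: [0.5511, 0.0411, 0.2032]
eef_rot: [-0.832, -3.029, 0.0]
ft_force: [0.2, -0.3, -0.9]
grip_width: 0.289
t: 14.7
ee_pos: [0.5511, 0.0411, 0.2017]
eef_rot: [0.832, 3.029, 0.0]
ft_force: [0.4, 0.1, -0.7]
grip_width: 0.285
t: 15.0
ee_pos: [0.5512, 0.0412, 0.2003]
eef_rot: [0.831, 3.029, 0.0]
ft_force: [0.3, 0.4, -0.4]
grip_width: 0.284
```

```bash
python3 -m pendant '[{"x":0,"y":0,"z":0.12,"spin":0},{"x":0,"y":0,"z":0,"spin":0},{"x":0,"y":0,"z":0,"spin":0}]' 1; python3 -m pendant '[{"x":0,"y":0,"z":0.12,"spin":0},{"x":0,"y":0,"z":0,"spin":0},{"x":0,"y":0,"z":0,"spin":0}]' 1;  python3 -m pendant '[{"x":0,"y":0,"z":0.12,"spin":0},{"x":0,"y":0,"z":0,"spin":0},{"x":0,"y":0,"z":0,"spin":0}]' 1
```

```text
t: 15.3
ee_pos: [0.5515, 0.0412, 0.1994]
eef_rot: [0.831, 3.029, 0.001]
ft_force: [0.4, 0.3, 4.1]
grip_width: 0.286
t: 15.6
ee_pos: [0.5518, 0.0412, 0.1989]
eef_rot: [0.831, 3.028, 0.002]
ft_force: [-1.5, -0.6, 10.1]
grip_width: 0.291
t: 15.9
ee_pos: [0.5523, 0.0411, 0.1986]
eef_rot: [0.831, 3.027, 0.002]
ft_force: [-2.7, -0.1, 16.3]
grip_width: 0.287
```

```bash
python3 -m pendant '[{"x":0,"y":0,"z":-0.26,"spin":0},{"x":0,"y":0,"z":0,"spin":0.08},{"x":0,"y":0,"z":0,"spin":0.08},{"x":0,"y":0,"z":0,"spin":0.08},{"x":0,"y":0,"z":0,"spin":0.08},{"x":0,"y":0,"z":0,"spin":0.08},{"x":0,"y":0,"z":0,"spin":0.08},{"x":0,"y":0,"z":0,"spin":0.08},{"x":0,"y":0,"z":0,"spin":0}]' 1; python3 ov.py q 0.5,0.75
```

```text
t: 16.8
ee_pos: [0.5516, 0.041, 0.1997]
eef_rot: [1.639, 2.679, 0.0]
ft_force: [-0.8, -0.2, 5.9]
grip_width: 0.289
t 16.85 tip [0.5513 0.0416 0.097 ] blade az 93.20058933356283 F [-0.5928 -0.3207  6.0473]
tool x [-0.4571  0.8894 -0.0007] y [0.8894 0.4571 0.0008]
slot d tool [-0.0002 -0.0014 -0.0062]
0.5 az 125.39892645437925
0.75 az 111.65622474965912
```

View pics/q.png

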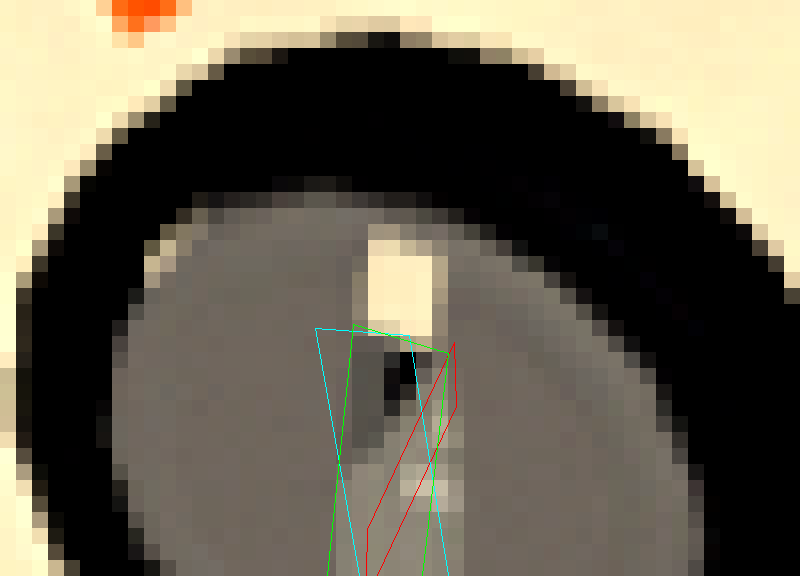

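```bash
python3 -m pendant '[{"x":0,"y":0,"z":-0.01,"spin":0.07},{"x":0,"y":0,"z":-0.01,"spin":0.07},{"x":0,"y":0,"z":-0.01,"spin":0.07},{"x":0,"y":0,"z":-0.01,"spin":0.07},{"x":0,"y":0,"z":-0.01,"spin":0.07},{"x":0,"y":0,"z":0,"spin":0}]' 1; python3 ov.py r 0.75,1.0
```

```text
t: 17.45
ee_pos: [0.5514, 0.041, 0.2]
eef_rot: [2.079, 2.354, 0.0]
ft_force: [-1.0, -0.5, 4.0]
grip_width: 0.29
t 17.5 tip [0.5514 0.0417 0.0973] blade az 73.21091062805625 F [-0.5963 -0.6673  6.7757]
tool x [-0.1255  0.9921 -0.0004] y [0.9921 0.1255 0.0007]
slot d tool [-0.0007 -0.0013 -0.0059]
0.75 az 111.65622474965912
1.0 az 97.129717082974
```

View pics/r.png

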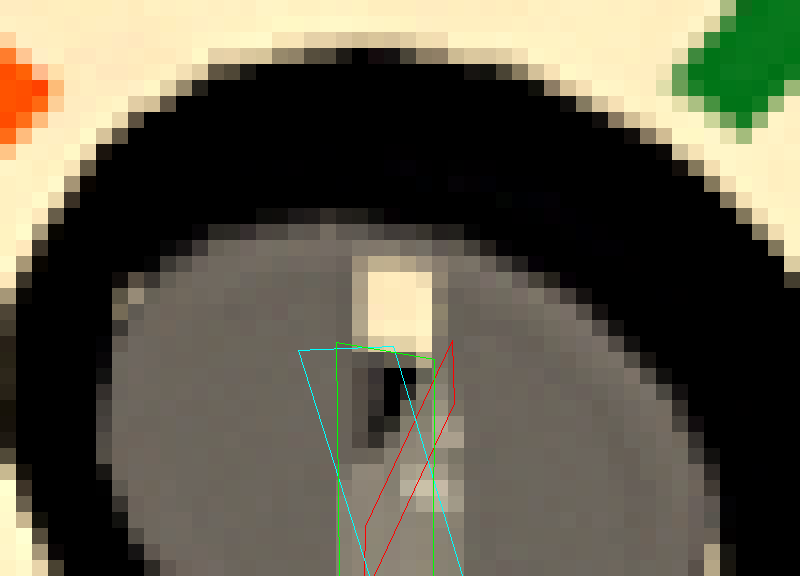

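```bash
python3 -m pendant '[{"x":0,"y":0,"z":-0.01,"spin":0.07},{"x":0,"y":0,"z":-0.01,"spin":0.07},{"x":0,"y":0,"z":-0.01,"spin":0.07},{"x":0,"y":0,"z":-0.01,"spin":0.07},{"x":0,"y":0,"z":-0.01,"spin":0.07},{"x":0,"y":0,"z":-0.01,"spin":0.07},{"x":0,"y":0,"z":0,"spin":0}]' 1; python3 ov.py s 1.4,1.57
```

```text
t: 18.2
ee_pos: [0.5511, 0.041, 0.2002]
eef_rot: [2.523, 1.871, -0.0]
ft_force: [1.1, -0.7, 1.0]
grip_width: 0.287
t 18.25 tip [0.5514 0.0416 0.0975] blade az 49.23120652115347 F [ 0.8197 -0.4367  1.2309]
tool x [ 0.2885  0.9575 -0.0006] y [ 0.9575 -0.2885  0.0004]
slot d tool [-0.0011 -0.0009 -0.0057]
1.4 az 72.31729240573073
1.57 az 61.41917580696356
```

View pics/s.png

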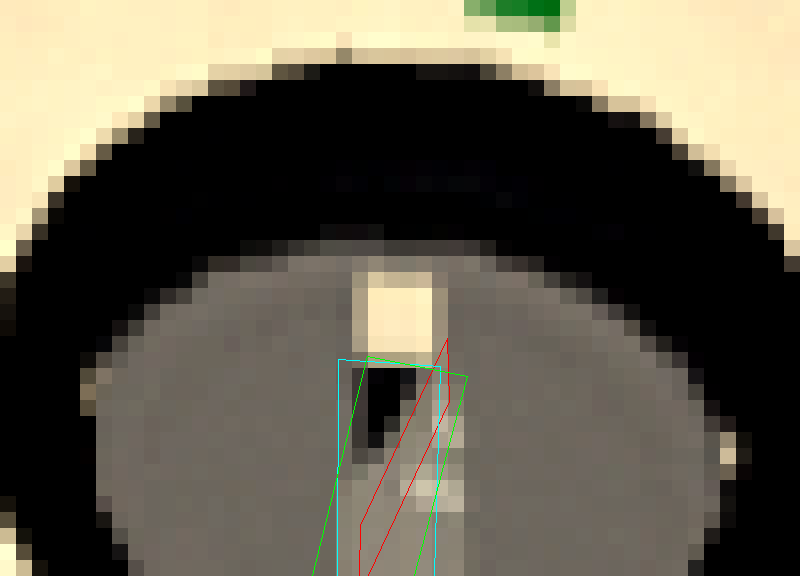

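```bash
python3 -m pendant '[{"x":0,"y":0,"z":0,"spin":0.06},{"x":0,"y":0,"z":0,"spin":0.06},{"x":0,"y":0,"z":0,"spin":0.06},{"x":0,"y":0,"z":0,"spin":0.06},{"x":0,"y":0,"z":0,"spin":0},{"x":0,"y":0,"z":0,"spin":0}]' 1; python3 ov.py u 1.4,1.57
```

```text
t: 18.85
ee_pos: [0.551, 0.0411, 0.2002]
eef_rot: [2.727, 1.559, -0.0]
ft_force: [1.3, -0.7, 0.1]
grip_width: 0.284
t 18.9 tip [0.5514 0.0416 0.0975] blade az 35.485721684374184 F [ 1.8164 -0.9682  0.6466]
tool x [ 0.5078  0.8615 -0.0002] y [ 0.8615 -0.5078  0.0001]
slot d tool [-0.0013 -0.0006 -0.0057]
1.4 az 72.31729240573073
1.57 az 61.41917580696356
```

View pics/u.png

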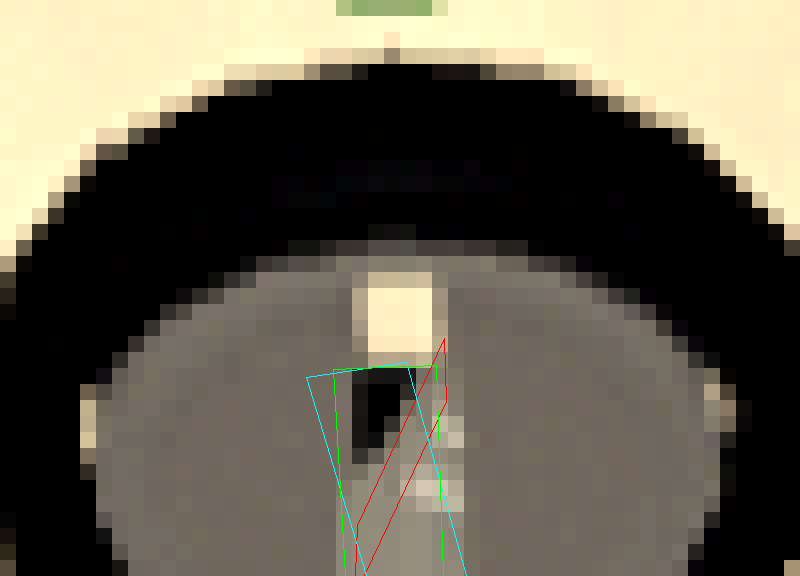

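```bash
python3 -m pendant '[{"x":0,"y":0,"z":0,"spin":0.05},{"x":0,"y":0,"z":0,"spin":0.04},{"x":0,"y":0,"z":0,"spin":0},{"x":0,"y":0,"z":0,"spin":0},{"x":0,"y":0,"z":0,"spin":0}]' 1; python3 ov.py v 1.4,1.57; python3 -c "
from h import *
s=bot.sense();print(s['moment'],s['ft_force'])
c=cam('wrist');crop(c,290,190,50,37,'v2',8)"
```

```text
t: 19.4
ee_pos: [0.551, 0.0411, 0.2002]
eef_rot: [2.796, 1.433, -0.0]
ft_force: [0.2, 0.5, -1.5]
grip_width: 0.286
t 19.45 tip [0.5514 0.0417 0.0975] blade az 30.256384014211 F [ 1.3667 -0.7009 -1.9235]
tool x [ 0.5842  0.8116 -0.0001] y [ 0.8116 -0.5842 -0.    ]
slot d tool [-0.0014 -0.0005 -0.0057]
1.4 az 72.31729240573073
1.57 az 61.41917580696356
[-0.36043673 -0.28482741  0.11545539] [ 1.36668769 -0.70092116 -1.92354532]
```

View pics/v2.png

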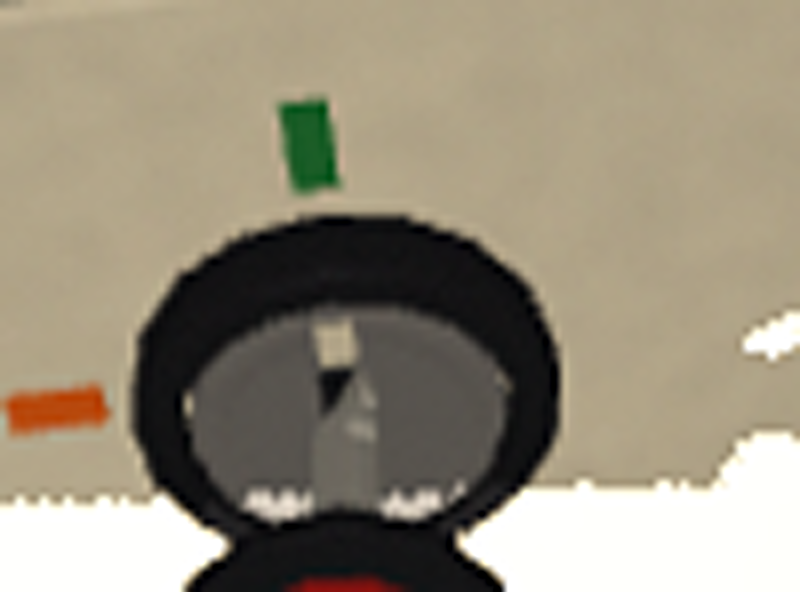

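```bash
python3 -m pendant '[{"x":0,"y":0,"z":0,"spin":-0.1},{"x":0,"y":0,"z":0,"spin":-0.12},{"x":0,"y":0,"z":0,"spin":0},{"x":0,"y":0,"z":-0.5,"spin":0},{"x":0,"y":0,"z":-1,"spin":0},{"x":0,"y":0,"z":-2,"spin":0},{"x":0,"y":0,"z":-2,"spin":0},{"x":0,"y":0,"z":-1,"spin":0},{"x":0,"y":0,"z":0,"spin":0},{"x":0,"y":0,"z":0,"spin":0}]' 1; python3 - <<'E'
from h import *
s=bot.sense();T=R.from_rotvec(s["eef_rot"]).as_matrix()
t=s["ee_pos"]+T@[.0007,0,.1027]; print(s["ee_pos"],T.T@(np.array([.4925,-.3025,t[2]])-t),s["joints"])
c=cam("wrist"); cv2.imwrite("pics/w.png",c["img"][:,:,::-1])
E
```

```text
t: 20.5
ee_pos: [0.5507, 0.0415, 0.2649]
eef_rot: [-2.622, -1.729, 0.001]
ft_force: [-0.3, 0.2, -1.5]
grip_width: 0.285
[0.5506758  0.04154091 0.26492954] [-3.39838779e-01  8.21702466e-02 -9.01569443e-05] [-0.83283579  0.46529067  0.91237977  1.81005328 -0.4163027   1.07260117
 -0.17204414]
```

View pics/w.png

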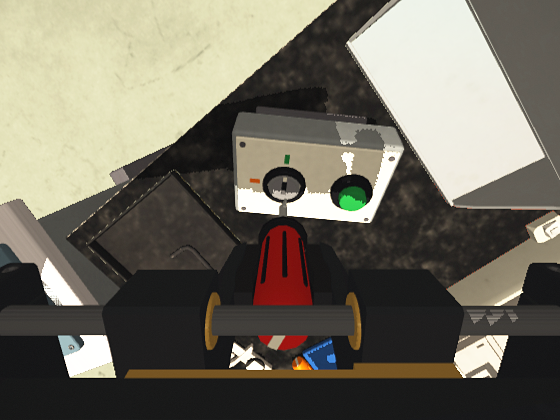

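```bash
python3 -m pendant '[{"x":-2.5,"y":0.6,"z":0,"spin":0},{"x":-4.5,"y":1.1,"z":0,"spin":0},{"x":-4.5,"y":1.1,"z":0,"spin":0},{"x":-4.5,"y":1.1,"z":0,"spin":0},{"x":-4.5,"y":1.1,"z":0,"spin":0},{"x":-4.5,"y":1.1,"z":0,"spin":0},{"x":-4.5,"y":1.1,"z":0,"spin":0},{"x":-3,"y":0.7,"z":0,"spin":0},{"x":-1.5,"y":0.3,"z":0,"spin":0},{"x":0,"y":0,"z":0,"spin":0},{"x":0,"y":0,"z":0,"spin":0},{"x":0,"y":0,"z":0,"spin":0}]' 1; python3 - <<'E'
from h import *
s=bot.sense();T=R.from_rotvec(s["eef_rot"]).as_matrix()
t=s["ee_pos"]+T@[.0007,0,.1027]; print(s["ee_pos"],T.T@(np.array([.4925,-.3025,.02])-t),s["joints"])
c=cam("wrist"); crop(c,285,200,50,37,"x",8); print("tip",proj(c,t),"hole",proj(c,[.4925,-.3025,.095]))
c=cam("side"); crop(c,278,225,35,26,"xs",10)
E
```

```text
t: 21.75
ee_pos: [0.493, -0.3019, 0.2647]
eef_rot: [-2.62, -1.731, -0.0]
ft_force: [-0.5, 0.7, -1.1]
grip_width: 0.289
[ 0.4930281  -0.30185452  0.26471484] [-1.73209049e-03  3.98115890e-05  1.42014082e-01] [-0.16880892  0.51702547  0.89802423  1.74350456 -0.44884993  1.10228034
  0.47187046]
tip [282.7022993  202.56734509] hole [282.63150039 186.15801294]
```

View pics/x.png

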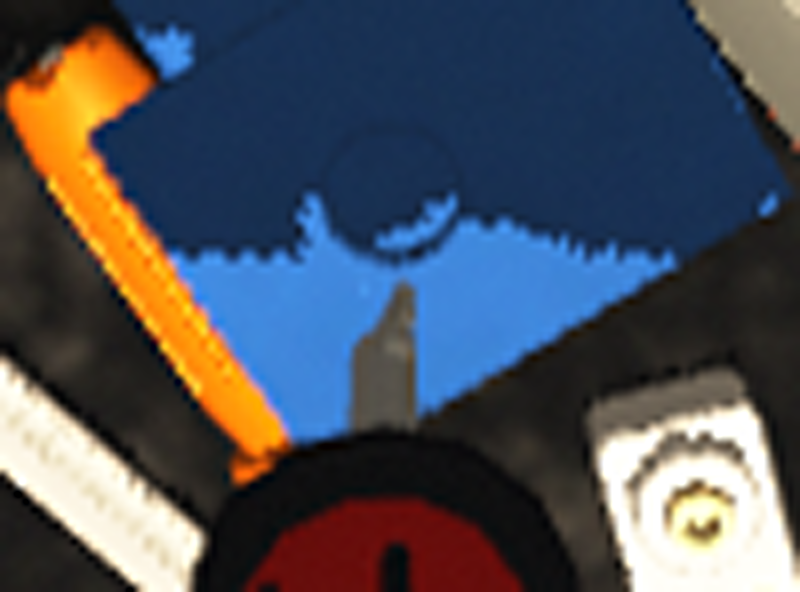

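View pics/xs.png

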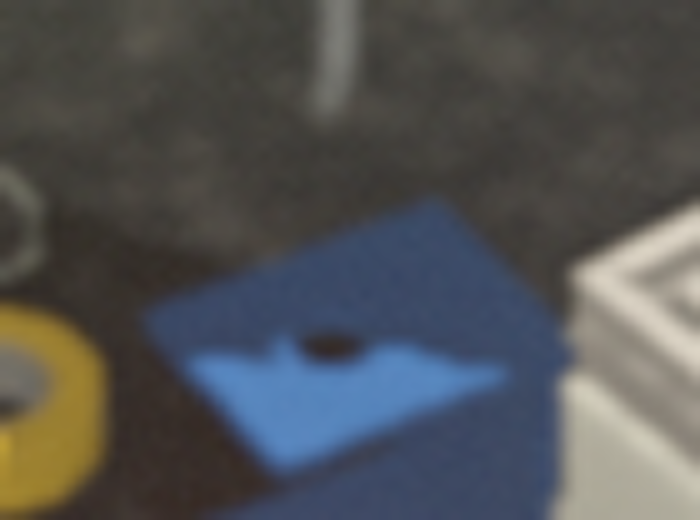

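```bash
python3 -m pendant '[{"x":-0.15,"y":0.1,"z":2,"spin":0},{"x":0,"y":0,"z":3,"spin":0},{"x":0,"y":0,"z":1,"spin":0},{"x":0,"y":0,"z":0,"spin":0},{"x":0,"y":0,"z":0,"spin":0}]' 1;  python3 -m pendant '[{"x":0,"y":0,"z":1,"spin":0},{"x":0,"y":0,"z":1.5,"spin":0},{"x":0,"y":0,"z":2,"spin":0},{"x":0,"y":0,"z":2,"spin":0},{"x":0,"y":0,"z":1,"spin":0},{"x":0,"y":0,"z":0,"spin":0},{"x":0,"y":0,"z":0,"spin":0}]' 1
```

```text
t: 22.35
ee_pos: [0.4933, -0.3055, 0.2062]
eef_rot: [2.622, 1.729, 0.0]
ft_force: [0.4, 0.1, -0.5]
grip_width: 0.29
t: 23.05
ee_pos: [0.4929, -0.3058, 0.1306]
eef_rot: [2.623, 1.729, -0.0]
ft_force: [0.5, -0.4, 0.0]
grip_width: 0.284
```

```bash
python3 -m pendant '[{"x":0.2,"y":0,"z":0.3,"spin":0},{"x":0,"y":0,"z":0.3,"spin":0},{"x":0,"y":0,"z":0.1,"spin":0},{"x":0,"y":0,"z":0,"spin":0},{"x":0,"y":0,"z":0,"spin":0}]' 1
```

```text
t: 23.55
ee_pos: [0.4936, -0.3037, 0.1235]
eef_rot: [2.623, 1.729, 0.0]
ft_force: [0.1, 0.5, -0.1]
grip_width: 0.29
```

```bash
python3 -m pendant '[{"x":0,"y":0,"z":0.08,"spin":0},{"x":0,"y":0,"z":0,"spin":0},{"x":0,"y":0,"z":0,"spin":0}]' 1; python3 -m pendant '[{"x":0,"y":0,"z":0,"spin":0},{"x":0,"y":0,"z":0,"spin":0},{"x":0,"y":0,"z":0,"spin":0},{"x":0,"y":0,"z":0,"spin":0},{"x":0,"y":0,"z":0,"spin":0},{"x":0,"y":0,"z":0,"spin":0},{"x":0,"y":0,"z":0,"spin":0}]' -1
```

```text
t: 23.85
ee_pos: [0.4937, -0.3037, 0.1227]
eef_rot: [2.623, 1.729, 0.0]
ft_force: [-0.7, -0.5, 1.1]
grip_width: 0.287
t: 24.55
ee_pos: [0.4936, -0.3036, 0.1225]
eef_rot: [-2.623, -1.729, -0.0]
ft_force: [-0.4, 0.1, 0.9]
grip_width: 0.903
```

Let go; lift straight up and look.

```bash
python3 -m pendant '[{"x":0,"y":0,"z":0,"spin":0},{"x":0,"y":0,"z":-2,"spin":0},{"x":0,"y":0,"z":-4,"spin":0},{"x":0,"y":0,"z":-4,"spin":0},{"x":0,"y":0,"z":-4,"spin":0},{"x":0,"y":0,"z":0,"spin":0}]' -1; python3 - <<'E'
from h import *
c=cam("side"); crop(c,278,225,50,38,"ys",8); print(proj(c,[.4925,-.3025,.178]),proj(c,[.4925,-.3025,.1]))
c=cam("wrist"); cv2.imwrite("pics/yw.png",c["img"][:,:,::-1])
s=bot.sense();T=R.from_rotvec(s["eef_rot"]).as_matrix();print(s["ee_pos"],s["t"],T[:,:2], proj(c,[.4925,-.3025,.178]))
E
```

```text
t: 25.15
ee_pos: [0.4956, -0.3058, 0.2676]
eef_rot: [2.617, 1.725, 0.007]
ft_force: [-0.1, -0.0, 0.3]
grip_width: 1.004
[275.91243866 203.34239279] [275.03421951 230.53277656]
[ 0.49393381 -0.30357671  0.26298828] 25.25 [[ 3.93695568e-01  9.19239524e-01]
 [ 9.19240740e-01 -3.93695882e-01]
 [ 5.11450440e-04  1.49971257e-03]] [278.83385485 207.81154209]
```

View pics/ys.png

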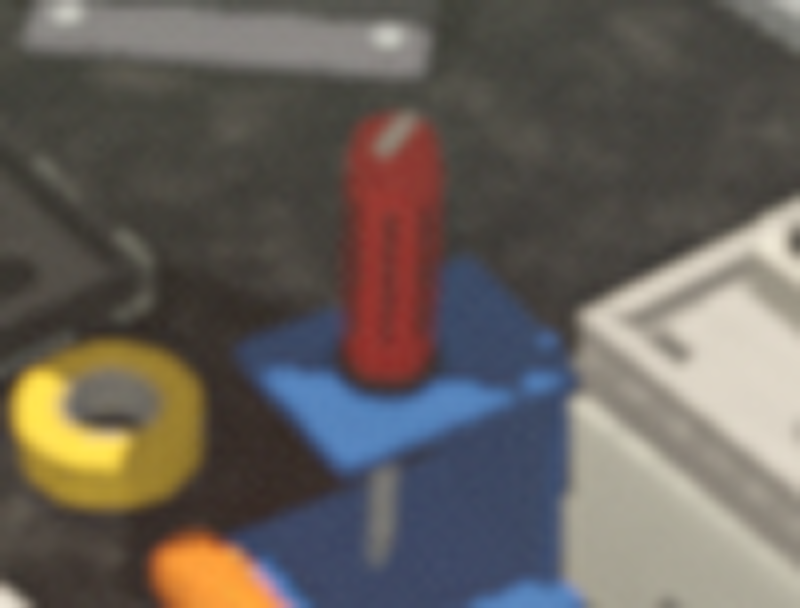

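View pics/yw.png

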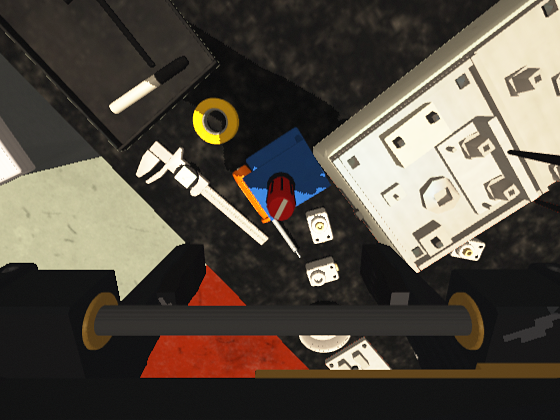

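```bash
python3 -m pendant '[{"x":2.5,"y":-0.1,"z":0,"spin":0},{"x":4.5,"y":-0.15,"z":0,"spin":0},{"x":4.5,"y":-0.15,"z":0,"spin":0},{"x":4.5,"y":-0.15,"z":0,"spin":0},{"x":4.5,"y":-0.15,"z":0,"spin":0},{"x":4.5,"y":-0.15,"z":0,"spin":0},{"x":4.5,"y":-0.15,"z":0,"spin":0},{"x":2.5,"y":0,"z":2,"spin":0},{"x":0,"y":0,"z":4,"spin":0},{"x":0,"y":0,"z":3,"spin":0},{"x":0,"y":0,"z":0,"spin":0},{"x":0,"y":0,"z":0,"spin":0}]' 1; python3 - <<'E'
from h import *
np.set_printoptions(precision=4,suppress=True)
s=bot.sense();T=R.from_rotvec(s["eef_rot"]).as_matrix()
print(s["ee_pos"],T[:,:2].T); print("d",T.T@(np.array([.6104,-.0054,.125])-s["ee_pos"]),"n in tool",T.T@[-.2171,-.3976,.8915])
c=cam("wrist"); crop(c,285,220,70,52,"zw",6); print(proj(c,s["ee_pos"]),proj(c,[.6133,-.0001,.1143]),proj(c,[.55,.04,.103]))
c=cam("side"); crop(c,268,145,35,26,"zs",10); print((proj(c,s["ee_pos"])-[233,119])*10)
E
```

```text
t: 26.45
ee_pos: [0.6098, -0.006, 0.172]
eef_rot: [-2.623, -1.728, 0.003]
ft_force: [0.5, 0.5, 1.4]
grip_width: 0.003
[ 0.6098 -0.006   0.172 ] [[ 0.3947  0.9188 -0.0015]
 [ 0.9188 -0.3947 -0.0017]]
d [0.0009 0.0004 0.0469] n in tool [-0.4523 -0.044  -0.8908]
[282.7789 258.436 ] [284.037  212.7087] [187.6801 193.2204]
[397.8053 171.5123]
```

View pics/zw.png

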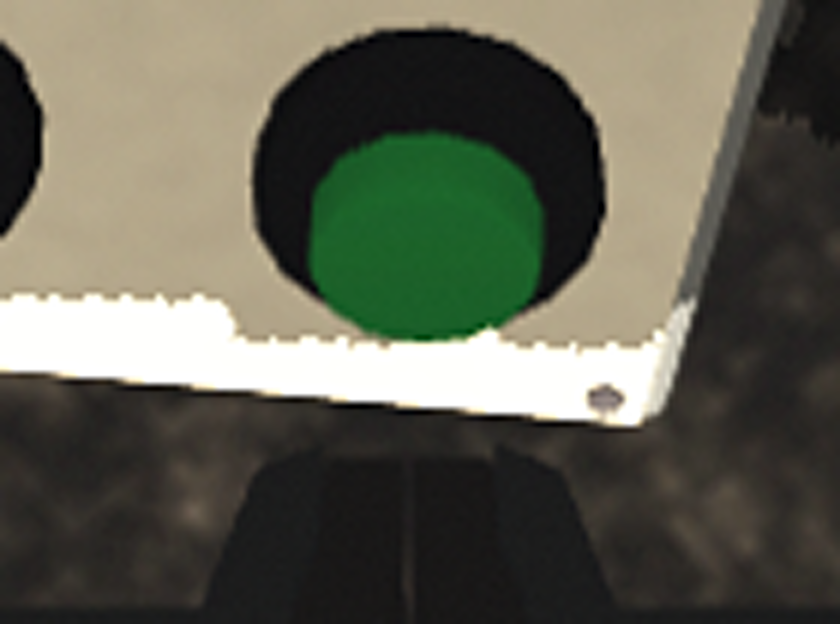

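View pics/zs.png

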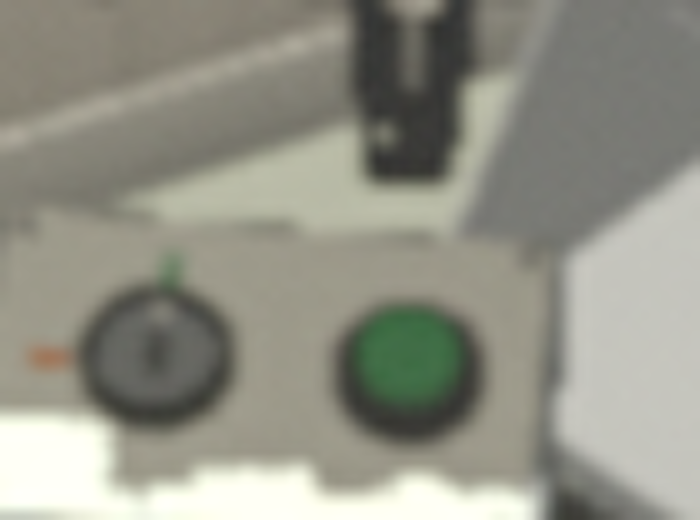

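```bash
python3 -m pendant '[{"x":0.1,"y":0.15,"z":2,"spin":0},{"x":0,"y":0,"z":2,"spin":0},{"x":0,"y":0,"z":0.8,"spin":0},{"x":0,"y":0,"z":0,"spin":0},{"x":0,"y":0,"z":0,"spin":0}]' 1; python3 -m pendant '[{"x":0.18,"y":0,"z":0.36,"spin":0},{"x":0.1,"y":0,"z":0.2,"spin":0},{"x":0,"y":0,"z":0,"spin":0},{"x":0,"y":0,"z":0,"spin":0}]' 1;python3 -m pendant '[{"x":0.1,"y":0,"z":0.2,"spin":0},{"x":0,"y":0,"z":0,"spin":0},{"x":0,"y":0,"z":0,"spin":0}]' 1;python3 -m pendant '[{"x":0.1,"y":0,"z":0.2,"spin":0},{"x":0,"y":0,"z":0,"spin":0},{"x":0,"y":0,"z":0,"spin":0}]' 1
```

```text
t: 27.05
ee_pos: [0.613, -0.0055, 0.1258]
eef_rot: [2.622, 1.729, 0.002]
ft_force: [0.7, 0.1, 0.5]
grip_width: 0.003
t: 27.45
ee_pos: [0.6137, -0.0026, 0.1193]
eef_rot: [2.622, 1.729, 0.001]
ft_force: [0.7, -0.2, 1.1]
grip_width: 0.003
t: 27.75
ee_pos: [0.6141, -0.0017, 0.1172]
eef_rot: [2.622, 1.729, 0.001]
ft_force: [0.7, -0.3, 2.2]
grip_width: 0.008
t: 28.05
ee_pos: [0.6145, -0.0009, 0.1151]
eef_rot: [2.622, 1.729, 0.001]
ft_force: [0.5, 0.5, 3.1]
grip_width: 0.006
```

```bash
python3 -m pendant '[{"x":0.08,"y":0,"z":0.2,"spin":0},{"x":0,"y":0,"z":0,"spin":0},{"x":0,"y":0,"z":0,"spin":0}]' 1;python3 -m pendant '[{"x":0.08,"y":0,"z":0.2,"spin":0},{"x":0,"y":0,"z":0,"spin":0},{"x":0,"y":0,"z":0,"spin":0}]' 1;python3 -m pendant '[{"x":0.05,"y":0,"z":0.15,"spin":0},{"x":0,"y":0,"z":0,"spin":0},{"x":0,"y":0,"z":0,"spin":0}]' 1
```

```text
t: 28.35
ee_pos: [0.6149, -0.0001, 0.1133]
eef_rot: [2.622, 1.729, 0.001]
ft_force: [0.9, -0.0, 5.9]
grip_width: -0.0
t: 28.65
ee_pos: [0.6152, -0.0, 0.1126]
eef_rot: [2.623, 1.728, 0.002]
ft_force: [-3.3, 0.0, 17.5]
grip_width: 0.008
t: 28.95
ee_pos: [0.6154, 0.0001, 0.1122]
eef_rot: [-2.624, -1.728, -0.002]
ft_force: [-8.1, 0.6, 28.0]
grip_width: 0.005
```

```bash
python3 - <<'E'
from h import *
c=cam("wrist"); crop(c,285,230,70,52,"aw",6)
c=cam("side"); crop(c,268,150,30,22,"as",12)
E
```

```text
(no output)
```

View pics/aw.png

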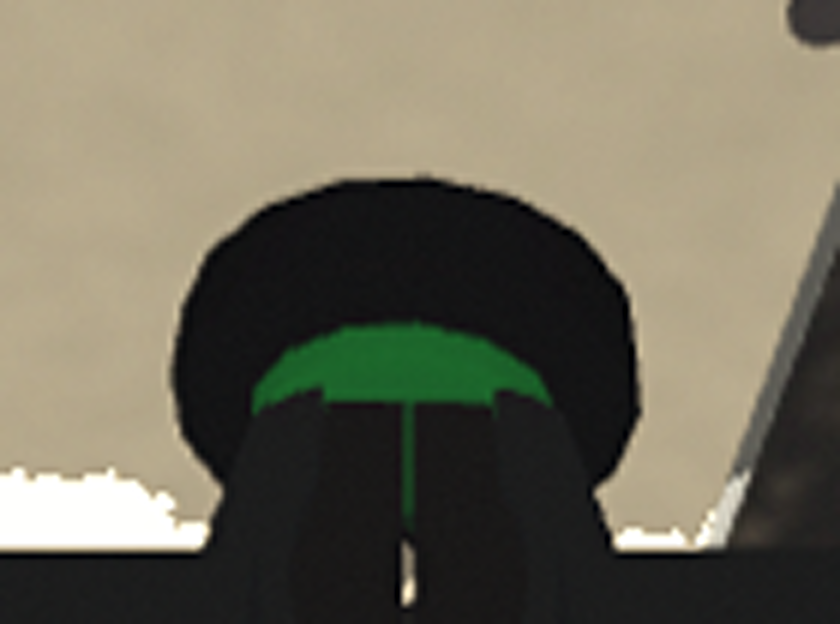

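View pics/as.png

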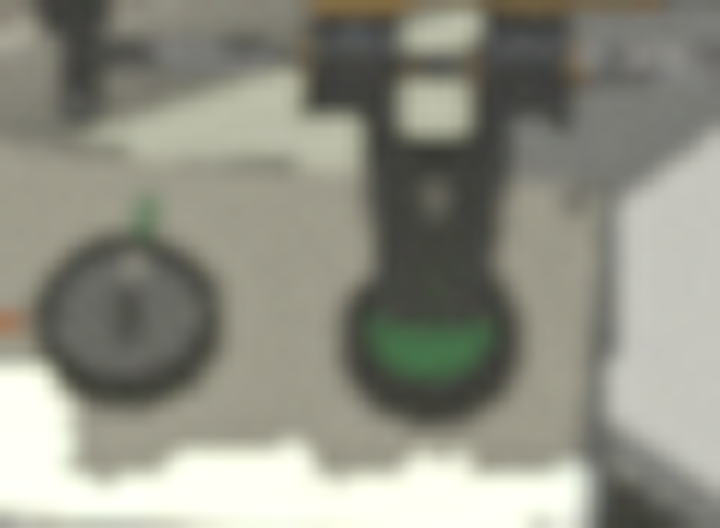

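```bash
python3 -m pendant '[{"x":-0.2,"y":0,"z":-0.5,"spin":0},{"x":-0.5,"y":0,"z":-1,"spin":0},{"x":-1,"y":0,"z":-2,"spin":0},{"x":-2,"y":0,"z":-3,"spin":0},{"x":-3,"y":0,"z":-3,"spin":0},{"x":-2,"y":0,"z":-1,"spin":0},{"x":0,"y":0,"z":0,"spin":0},{"x":0,"y":0,"z":0,"spin":0},{"x":0,"y":0,"z":0,"spin":0}]' 1; python3 - <<'E'
from h import *
c=cam("side"); crop(c,265,190,50,65,"bs",6)
P=cloud(c); n=np.array([-.2171,-.3976,.8915]); ctr=np.array([.5769,.0325,.0967])
im=c["img"].astype(int); m=(im[...,1]>im[...,0]+30)&(im[...,1]>im[...,2]+20); m[:140]=0;m[170:]=0;m[:,262:285]&=True;m[:,:262]=0;m[:,285:]=0
print(m.sum(),np.median((P[m]-ctr)@n)); s=bot.sense(); print(s["ee_pos"],s["ft_force"],s["t"])
c=cam("wrist"); cv2.imwrite("pics/bw.png",c["img"][:,:,::-1])
E
```

```text
t: 29.95
ee_pos: [0.5803, -0.0769, 0.2128]
eef_rot: [-2.619, -1.731, 0.002]
ft_force: [0.4, -0.4, -0.1]
grip_width: 0.003
58 0.02121190841511742
[ 0.58043249 -0.0770368   0.21290092] [-0.23025021  0.29682275 -0.5511408 ] 30.0
```

View pics/bs.png

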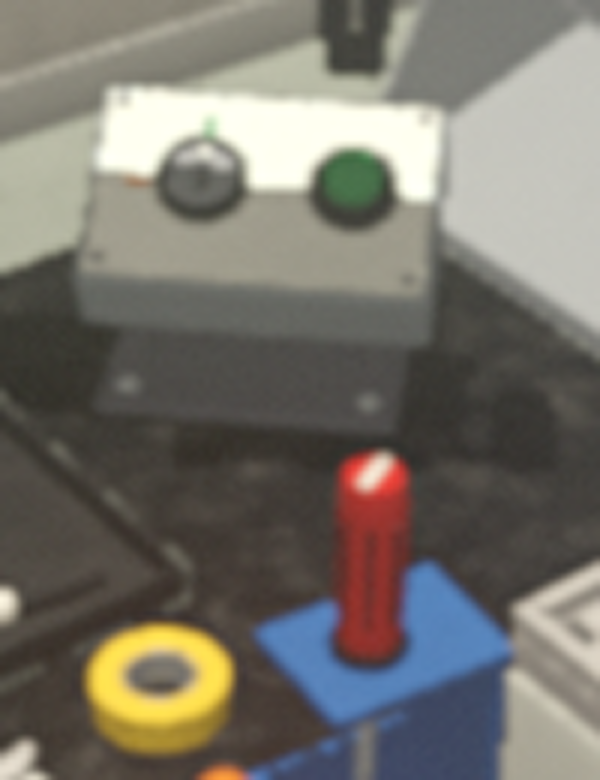

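View pics/bw.png

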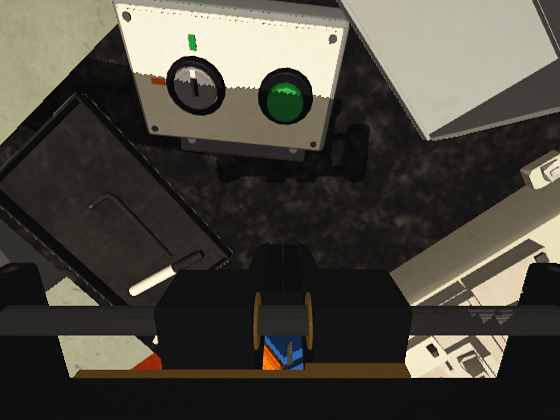

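```bash
python3 - <<'E'
from h import *
n=np.array([-.2171,-.3976,.8915]); ctr=np.array([.5769,.0325,.0967])
up=np.array([.3937,.919,0])
for p in([.6137,-.0026,.1193],[.6149,-.0001,.1133],[.6152,0,.1126]):
    for e in(.007,.009): print(p,e,((np.array(p)+e*up-ctr)@n*1000).round(2))
c=cam("wrist");P=cloud(c);H=((P-ctr)@n*1000)
np.set_printoptions(linewidth=250,suppress=True)
print(H[64:128:4,252:320:4].round().astype(int))
E
```

```text
[0.6137, -0.0026, 0.1193] 0.007 22.96
[0.6137, -0.0026, 0.1193] 0.009 22.06
[0.6149, -0.0001, 0.1133] 0.007 16.35
[0.6149, -0.0001, 0.1133] 0.009 15.45
[0.6152, 0, 0.1126] 0.007 15.63
[0.6152, 0, 0.1126] 0.009 14.72
[[-2 -1 -2 -2  0 -2 -1 -1  0 -1  0 -2 -2  0 -1 -2 -1]
 [ 0  0 -1  0 -1  0 -3  2  3  3 -1 -1 -2 -2 -1 -1  0]
 [-1 -2  0 -1 -2  4  9 10 10 11  8  6 -1 -1 -1 -2 -1]
 [-1 -2 -1 -2 10 11 11 12 10 10 11 11 10  1 -2 -1 -1]
 [-2 -1 -1  9 10 10 12 11 11 11 11 10 10 10 -1  0 -2]
 [-2 -1  4 12  9 10 11 13 14 14 12 11 11 11  8 -2 -1]
 [-1  0 10 10 11 14 18 19 21 19 18 12 10 10 11 -2 -2]
 [-1 -1 10 11 10 19 19 21 20 20 20 20 13 10 10 -1 -1]
 [-1 -1 11 11 18 20 21 21 21 22 21 22 19 12 12  2  0]
 [-2 -1 11 11 21 21 21 22 20 21 21 21 22 11 10  8 -1]
 [-1 -2 12 11 20 21 21 21 20 20 21 21 21 11 10 -1 -2]
 [-1 -1 10 12 20 21 21 19 21 20 21 21 20 11 10 -2 -2]
 [ 0 -3 -1 12 11 20 21 22 20 21 21 21 18 11 -1 -2 -1]
 [-1 -2 -1 -2 11 21 21 21 20 21 20 21 10 10 -2 -2 -1]
 [-2  0 -1 -1 -1 11  9 20 21 21 11 11 -2 -1 -1  0 -2]
 [-2 -1 -1  0 -2 -1 -1  9 10 10 -1 -2 -2 -1 -1 -1 -1]]
```

```bash
python3 -c "
from cell import bot
print(bot.finish_job())"
```

```text
the job is handed in; nothing more can be done
None
```

The job is handed in at about 30 s of the 64 s allowed; no verdict was reported.

**What was done:**
1. I took the red screwdriver from its stand and turned the selector clockwise to its stop. The screwdriver stayed vertical throughout, because the arm cannot be tilted to match the sloping face.
2. The first try entered the slot too shallowly and slipped out at about 0.5 rad. I lifted, realigned, went down to the slot floor and turned the rest of the way.
3. I hung the screwdriver back in its stand, pressed the green button and let it go.

**Last checks:**
- **Selector:** the pointer was in line with the green mark. The wrist torque was about 0.12 N m with the blade pushing, above the 0.06 N m friction, so it was at the stop. It was still at the mark in the final pictures.
- **Screwdriver:** the side view shows it hanging upright with its collar on the plate and the gripper clear. I did not measure its tilt or blade depth numerically.
- **Button:** it stopped hard at about 15 mm above the face, with about 28 N on the tool. That matches full travel from 21.5 mm and is clear of the 11 mm bezel. After release it measured 21 mm again, so it is out.
- **Tape roll and housings:** I never went near them, and they looked unmoved by eye, but I did not re-measure their positions.

No check failed or disagreed at the end. The only mismatch was the slot position, where the cameras differed by 1–2 mm. I settled that with close-up wrist pictures and contact.

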